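# Grease and lock the clevis shaft of a testing machine coupling

## Task

Take the angled brush from its rest, dip its bristles into the low open grease tin, then dab the bristles gently on the mouth of the cross hole near the free end of the clevis shaft and lay the brush back on its rest, bristles hanging down. Then take the linchpin (the pin with the wire bow) out of the pin block, push it fully home into that hole from above with its bow on the side of the shaft's free end, and swing the bow down over the free end until it hangs round the shaft. Do not upset the tin or shift the beaker, jar, bottle, lid or other pins.

Things in the scene. Friction and masses are not known exactly. Their poses are not given: they have to be found in the camera images.
- clevis: Steel clevis coupling, fixed, base plate 120 x 100 x 14 mm; origin under its middle. Its shaft lies along x, axis 105 mm high; the free end is a bar 20 x 20 mm from x = -37 to -81 mm, only the plate and bench below it. Inboard: a 34 mm washer and the fork (44 mm wide, x -34 to 34 mm, top 127 mm high). A 17 mm threaded rod stands at x = 0 up to 155 mm.
- shaft_hole (a point): Centre of the upper mouth of the upright cross hole, in the flat top of the shaft's free end: 10 mm diameter (13 mm over its chamfer), straight through the 20 mm bar, 115 mm above the bench, 18 mm from the end face. Axes as the clevis's.
- brush_rest: Steel rest for the brush, fixed, base 112 x 70 x 4 mm; origin under its middle. Two thin uprights at x = -45 and +45 mm, each with a notch 19 mm wide, floor 78 mm above the bench, and lips that flare outwards to 100 mm. The brush lies in the notches along x, its handle's axis 85 mm above the bench.
- brush: Grease brush with bent head, 80 g. Origin in the handle's axis at the place to grip, midway between the uprights when on its rest. Handle along x from -88 to +70 mm, 14 x 14 mm (12 x 12 behind x = -35). At the +x end a 15 mm thick ferrule turns down, 70 degrees below x, with the bristles at its end. z is up as it lies on its rest, head hanging down.
- brush_tip (a point): The end of the bristles, at (84, 0, -55) mm in the brush's frame. The bristle tuft is 15 mm thick, narrowing to 7 mm at the tip, and gives up to 7 mm along its own length, 0.25 N per mm.
- tin: The grease tin: low open round aluminium tin, 70 mm outside diameter, 38 mm high, wall 2.5 mm, floor 4 mm, loose, 160 g; what it holds is not modelled. Origin under its middle. It may stand in any of three places, with the beaker and the jar in the others.
- tin_rim (a point): Centre of the tin's mouth, 38 mm above its underside.
- pin_block: Fixed aluminium block 50 x 140 x 40 mm (x, y, z), with three holes in its top at y = -45, 0, 45 mm that hold three steel pins; origin under its middle. The rest and the block stand one at the left and one at the right.
- linchpin: Linchpin, 75 g, upright in a hole of the block. Origin on its axis, in the underside of its collar (17 mm wide, 4 thick). Below: shank 8 mm thick, 34 long, last 5 tapered. Above: grip 12 (x) by 14 mm (y), 4 to 40 mm up. The wire bow is hinged about y, 8 mm up, and opens towards -x. Home: origin on the hole's mouth, -x towards the shaft's free end within 30 degrees.
- bow (a joint): Angle of the wire bow: 0 hanging down parallel to the shank (a stop), 1.57 level, pointing along the linchpin's -x, 2.0 leaning up (a stop). The hinge is stiff (about 0.01 N m) and stays where it is put; it starts near level.
- bow_end (a point): Middle of the far end of the bow, 56 mm from the hinge. The bow is a loop of 3.6 mm steel wire, 37 mm wide between the middles of its two straight sides (8 to 38 mm from the hinge); it clears the 20 mm shaft on both sides.
- pin_b: Bystander: plain pin with a flat round head, 20 mm diameter, 8 mm high, in another hole of the block. Origin under the head.
- pin_c: Bystander: plain pin with a conical head, 17 mm diameter, 11 mm high, in another hole of the block. Origin under the head.
- beaker: Bystander: steel beaker, 58 mm diameter, 88 mm high, open, loose. Origin under its middle.
- jar: Bystander: white closed jar with black cap, 66 mm diameter, 78 mm high, loose. Origin under its middle.
- oil_bottle: Bystander: grey closed bottle, 50 mm diameter, 155 mm high, loose. Origin under its middle.
- tin_lid: Bystander: flat aluminium lid of the tin, 73 mm diameter, 9 mm high, lying loose on the bench. Origin under its middle.
There are look-alikes about, which are no part of the job. What is meant by the brush is not purple, and is the smaller of those in its own colour. What is shaped like the brush_rest but pink is not meant.

How it is judged:
On the way, in this order (a step that is already met when the one before it is completed fails the run):
1. the held brush is dipped: its tip at least 12 mm below the tin's rim, inside the tin (z of brush_tip in the frame of tin_rim between -0.04 and -0.012 m and horizontal distance between brush_tip and tin_rim below 0.032 m and contact force between the fingers and brush above 1 N), for 0.1 s.
2. then the held brush's bristles are dabbed on the mouth of the cross hole: tip within 11 mm of its centre and touching the clevis (distance between brush_tip and shaft_hole below 0.011 m and contact force between brush and clevis above 0.1 N and contact force between the fingers and brush above 1 N), for 0.1 s.
3. then the brush lies on its rest again, head down, let go (z of brush in the frame of brush_rest between 0.08 and 0.091 m and horizontal distance between brush and brush_rest below 0.025 m and angle between brush's own z axis and vertical below 0.25 rad and angle between the x axis of brush and the x axis of brush_rest, either way round below 0.2 rad and contact force between the fingers and brush below 0.05 N), for 0.1 s.
4. then the linchpin is fully home in the cross hole, its bow not yet swung down (horizontal distance between linchpin and shaft_hole below 0.004 m and z of linchpin in the frame of shaft_hole between -0.004 and 0.003 m and angle between linchpin's own z axis and vertical below 0.12 rad and value of joint bow above 0.9 rad), for 0.1 s.
At the end, for the whole second after the job is handed in: Linchpin home in the cross hole (collar within 3 mm of the flat, upright within 7 degrees), bow on the free-end side within 30 degrees and below 0.5 rad; brush at rest in both notches of its rest, head down, within 25 mm of the middle; tin upright (horizontal distance between linchpin and shaft_hole below 0.004 m and z of linchpin in the frame of shaft_hole between -0.004 and 0.003 m and angle between linchpin's own z axis and vertical below 0.12 rad and value of joint bow below 0.5 rad and z of bow_end in the frame of shaft_hole below -0.03 m and angle between the x axis of linchpin and the x axis of clevis, either way round below 0.52 rad and x of bow_end in the frame of shaft_hole below 0.012 m and z of brush in the frame of brush_rest between 0.08 and 0.091 m and horizontal distance between brush and brush_rest below 0.025 m and angle between brush's own z axis and vertical below 0.25 rad and angle between the x axis of brush and the x axis of brush_rest, either way round below 0.2 rad and angle between tin's own z axis and vertical below 0.1 rad and linear speed of each of linchpin, brush below 0.02 m/s); the robot touches nothing.
It fails at once if the brush is pressed on the clevis or the tin harder than 15 N (contact force between brush and clevis above 15 N or contact force between brush and tin above 15 N).
It fails at once if the tin is tipped by more than 20 degrees or shifted by more than 30 mm (angle between tin's own z axis and vertical above 0.35 rad or distance of tin from where it was at the start of the episode above 0.03 m).
It fails at once if a bystander (beaker, jar, bottle, lid or other pin) is shifted by more than 25 mm (distance of any of beaker, jar, oil_bottle, tin_lid, pin_b, pin_c from where it was at the start of the episode above 0.025 m).
It also fails if it takes over 70 s, if anything falls off the work surface, if the arm or the gripper's body presses on something with over 40 N, if the wrist force passes 120 N, or if a joint passes its speed limit or range.

## Robot

A 7-joint arm with a two-finger parallel gripper is mounted at the origin on the work surface. World frame = base frame: x ahead of the robot, y to its left, z up, the work surface at z = 0. Lengths are in m, angles in rad, forces in N, time in s.
With the tool pointing down it reaches from about 0.425 to 0.875 m from the base axis. Payload 4.7 kg.
Tool frame: the origin (TCP) lies on the mounting face of the last link; the fingertips stand 182 mm ahead of it and the grasp point (between the pads) lies 164 mm ahead of it; z points along the fingers, y is the direction in which the jaws open and shut (so a half turn about z gives the same grasp; the last joint's range is limited). The gripper opens to 87 mm and grips with 3 to 60 N. Pads are 19 mm wide; open, the fingers measure 117 mm over their backs; the gripper's body (75 mm by 190 mm) begins 51 mm behind the grasp point.
Start: joints at [-1.129, 0.321, -0.07, 1.45, 0.023, 1.371, -0.057], TCP at [0.27, 0.591, 0.405] pointing down, gripper open.
Joint ranges: [-2.86, 2.86], [-0.3, 2.09], [-1.38, 1.24], [0.06, 2.45], [-1.56, 4.7], [0.09, 2.05], [-2.69, 2.69]. Speed limits (rad/s): [2.57, 2.57, 3.14, 3.14, 3.14, 3.14, 3.14].

## Interface

Orientations are given as a rotation vector (axis times angle).
In Python, from bench import ctrl gives the robot as it stands. The module is installed in compiled form; this text tells all that it offers.
- The arm moves only by the tool play_rows, never from a script. Its argument "targets" is text: rows parted by semicolons, each of 7 numbers parted by spaces: the shift along the tool's x, y, z in cm, then the turn, a rotation vector about the tool's x, y, z in rad, then the opening, from -1 (shut) to 1 (fully open). In form: x y z ax ay az grip; .... A call has 1 to 20 rows; each row shifts and turns the pose as measured when the row begins, along the tool's axes as they then stand; what a row does not reach is not made up. A row lasts 1/8 s, in which the tool goes at most 62.5 mm and 10.7 degrees, less where a joint would pass 70% of its speed; a pose out of reach is approached as far as the arm can. A call is refused whole if a number of a shift passes 6.25 or a number of a turn 0.188, either way. A call with a gripper value outside its range is refused whole. The fingers move at their own pace and stop on an object; "newtons" is the grip in N (left out, the last holds). Time passes only in rows, so rows that do not move let the fingers close. It gives the time, the measured TCP pose, the force and the opening at its end, in the units of the state.
- ctrl.get_state(): the state, without advancing time (a new reading comes with each control period).
- ctrl.get_image(name): name is "scene" or "top" or "wrist"; returns a dict with "pixels" (400x640x3 uint8, blue, green, red), "depth" (400x640 float32, m along the optical axis (not along the pixel's ray), 0 where there is no reading), "intrinsics" (3x3 intrinsics, pixels), "k1" (the pictures are not rectified: a ray, as slopes to the right and down, at radius r is drawn at 1 + k1 r^2 times it, then the intrinsics apply), "R" (3x3) and "t" (3): a world point X has camera coordinates R X + t. Camera axes: x right, y down, z forward; pixel columns grow to the right and rows downward; lengths in m; the calibration is good to about 2 mm. A picture is of the moment at which its call begins.
- ctrl.close_job(): hands the job in, once; it reports no verdict.
The state is a dict: "time": time; "joint_positions": joint angles; "qd": joint speeds; "joint_torque": joint torques, N m; "position": TCP position; "tool_rot": TCP orientation; "ft_force": force on the tool from outside, world axes, zero at the start; "torque": the same for the moment, N m; "grip_width": opening from 0.0 (shut) to 1.0 (fully open).
Only numpy, scipy, OpenCV 4.12 (cv2) and the standard library are available. Lean on these libraries where they do the work, as an engineer would, in place of code of your own. Each camera call takes 0.05 s, during which the arm holds its last target.

## Working session

There is one attempt and no reset: what is moved stays moved. The work goes in short steps, Python scripts to look and compute and a tool call to move; the robot and the scene stay as the last step left them, time stands still between calls to the robot, and variables do not carry over. Pictures are saved under pics/ and viewed, and the job is handed in when it is done.

Besides the shell and the picture viewer there is one more tool, called after "Emit:" as a command line: name --argument value ..., lists and objects as JSON in quotes. play_rows: Moves the arm, as the interface text tells. Its arguments: {"type":"object","properties":{"targets":{"type":"string"},"newtons":{"type":"number"}},"required":["targets"]}

```bash
mkdir -p pics; ls
cat > h.py <<'E'
import numpy as np, cv2, sys
from scipy.spatial.transform import Rotation as R
from bench import ctrl
def grab(n,save=None):
    d=ctrl.get_image(n)
    if save: cv2.imwrite('pics/'+save+'.png',d['pixels'])
    return d
def pose(s=None):
    s=s or ctrl.get_state(); return np.array(s['position']),R.from_rotvec(s['tool_rot'])
def ray(d,u,v):
    K=d['intrinsics']; x=(u-K[0,2])/K[0,0]; y=(v-K[1,2])/K[1,1]
    p=np.array([x,y]); q=p.copy()
    for _ in range(20): q=p/(1+d['k1']*(q@q))
    return np.array([q[0],q[1],1.])
def w(d,u,v,z=None):
    """pixel->world by depth, or on plane z"""
    r=ray(d,u,v); Rm=np.array(d['R']); t=np.array(d['t'])
    if z is None:
        dep=np.median(d['depth'][int(v)-1:int(v)+2,int(u)-1:int(u)+2]); return Rm.T@(r*dep-t)
    c=-Rm.T@t; e=Rm.T@r; return c+e*(z-c[2])/e[2]
def proj(d,X):
    c=np.array(d['R'])@X+d['t']; q=c[:2]/c[2]; q=q*(1+d['k1']*(q@q)); K=d['intrinsics']
    return K[0,0]*q[0]+K[0,2],K[1,1]*q[1]+K[1,2]
def cloud(d):
    v,u=np.mgrid[0:400,0:640]; K=d['intrinsics']
    p=np.stack([(u-K[0,2])/K[0,0],(v-K[1,2])/K[1,1]],-1); q=p.copy()
    for _ in range(20): q=p/(1+d['k1']*(q**2).sum(-1,keepdims=True))
    c=np.concatenate([q,np.ones(q.shape[:2]+(1,))],-1)*d['depth'][...,None]
    return (c-np.array(d['t']))@np.array(d['R'])
E
python3 - <<'E'
from h import *
for n in('scene','top','wrist'):
    d=grab(n,n+'0'); print(n,d['k1'],d['intrinsics'][0],(-np.array(d['R']).T@d['t']).round(3))
print(ctrl.get_state())
E
```

```text
pics
scene -0.028347834826023897 [421.36987034   0.         312.95116349] [1.238 0.572 0.796]
top -0.09809250084045167 [434.32896344   0.         313.44550599] [ 0.212 -0.116  1.445]
wrist 0.016141462140701716 [351.61359911   0.         316.64151667] [0.203 0.62  0.384]
{'time': 0.15, 'joint_positions': array([-1.12889741,  0.32165781, -0.0700916 ,  1.45137347,  0.02259958,
        1.37079754, -0.05690432]), 'qd': array([-0.00195674, -0.00115739,  0.00152291, -0.00475642,  0.00112329,
        0.00172248,  0.00053684]), 'joint_torque': array([-8.06852483e-06, -4.91798830e+01, -4.04684795e-01, -3.12874317e+01,
       -6.39557932e-02,  4.06083860e-02,  9.12174187e-05]), 'position': array([0.26962908, 0.59127994, 0.40392002]), 'tool_rot': array([-6.66784294e-01, -3.06978416e+00,  2.24867293e-03]), 'ft_force': array([ 0.40447219,  0.70738575, -0.11431791]), 'torque': array([ 0.01232563, -0.03773488,  0.01384325]), 'grip_width': 1.0015053503514846}
```

View pics/scene0.png

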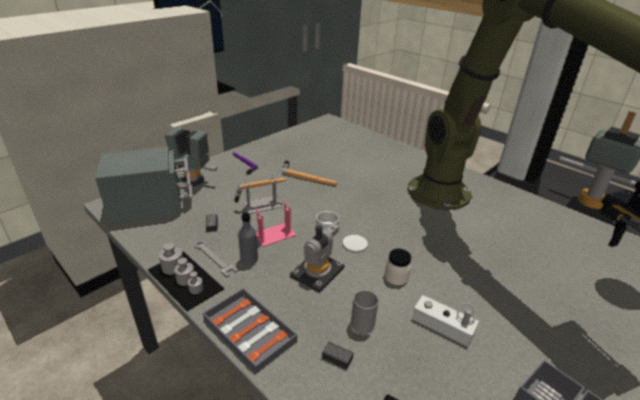

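View pics/top0.png

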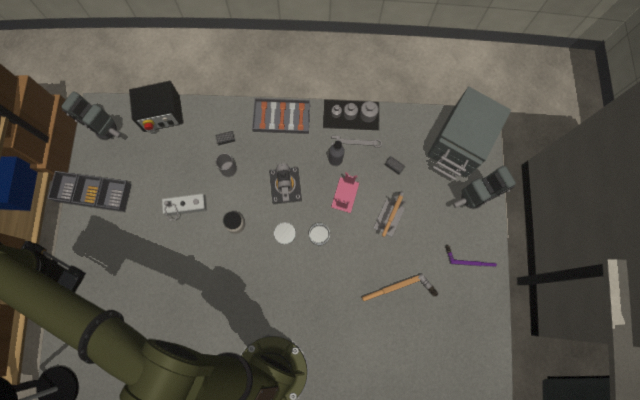

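View pics/wrist0.png

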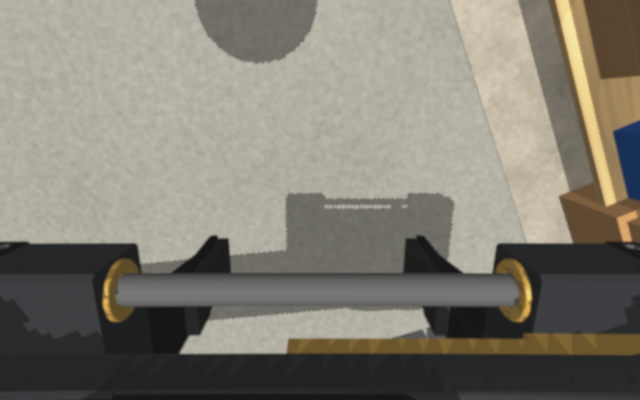

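Run:
```python
from h import *
d=grab('top'); s=grab('scene')
a=d['pixels']; 
def c(a,u0,v0,w_,h_,f,n): cv2.imwrite('pics/'+n+'.png',cv2.resize(a[v0:v0+h_,u0:u0+w_],None,fx=f,fy=f,interpolation=cv2.INTER_CUBIC))
c(a,150,140,130,100,6,'t_l'); c(a,255,140,160,110,5,'t_r'); c(s['pixels'],220,160,140,140,5,'s_l'.replace('_l','_c')) if 0 else c(s['pixels'],225,160,140,110,5,'s_c')
c(s['pixels'],280,220,210,130,3.8,'s_r')
np.savez('c0.npz',top=cloud(d),scene=cloud(s))
C=cloud(d)
for n,(u,v) in dict(tin=(319,234),lid=(285,233),jar=(233,221),beaker=(226,165),block=(190,204),clev=(285,185),brush=(392,213),bench=(300,300)).items(): print(n,w(d,u,v).round(3))
```

```text
tin [ 0.451 -0.132  0.005]
lid [ 0.449 -0.018  0.009]
jar [0.469 0.147 0.078]
beaker [0.681 0.202 0.005]
block [0.528 0.304 0.038]
clev [ 0.583 -0.017  0.125]
brush [ 0.515 -0.362  0.089]
bench [ 0.231 -0.078  0.001]
```

View pics/t_l.png

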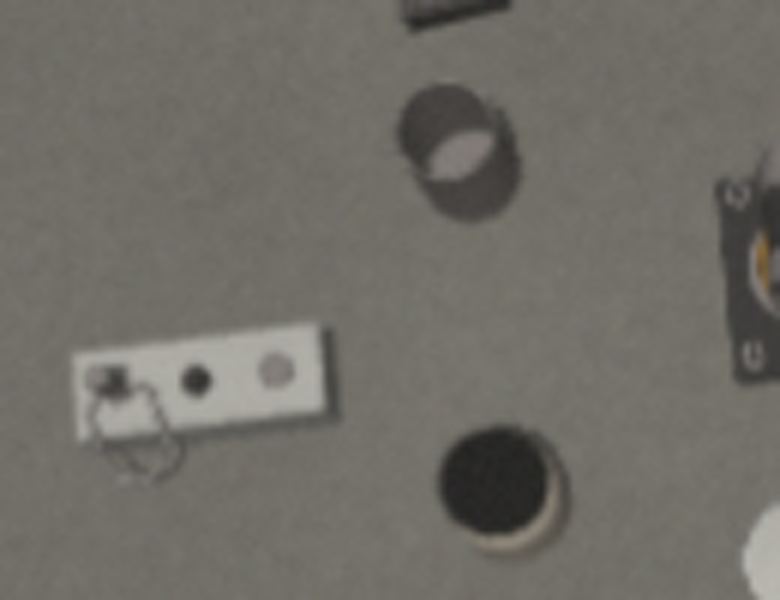

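View pics/t_r.png

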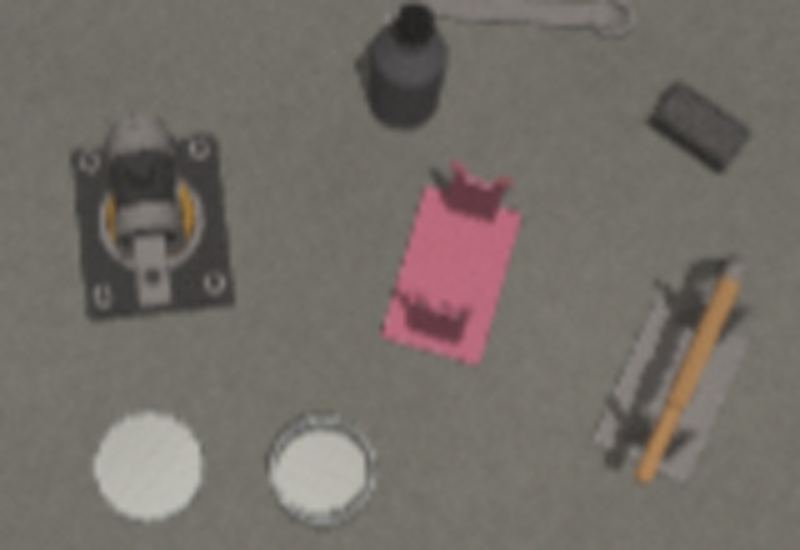

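View pics/s_c.png

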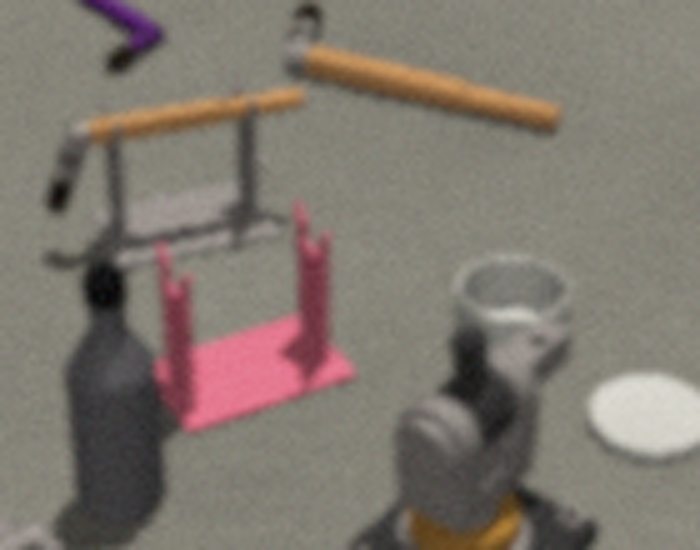

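View pics/s_r.png

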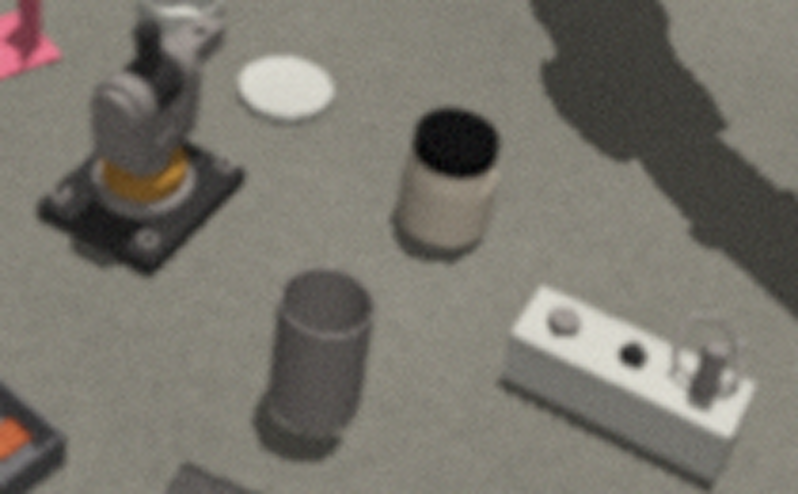

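Run:
```python
from h import *
d=grab('top'); C=cloud(d); im=d['pixels'].astype(int); b,g,r=im[...,0],im[...,1],im[...,2]
s=grab('scene'); S=cloud(s)
# brush handle
m=(r-b>60)&(r>120); m[:,:375]=0; m[:, 412:]=0; m[:185]=0; m[245:]=0
P=C[m]; P=P[P[:,2]>0.07]; xy=P[:,:2]; mu=xy.mean(0); U=np.linalg.svd(xy-mu)[2][0]; U*=np.sign(U[0]); t=(xy-mu)@U
print('brush n',len(P),'mean',mu.round(4),'dir',U.round(3),'yaw',np.arctan2(U[1],U[0]).round(3),'ext',(mu+U*t.min()).round(4),(mu+U*t.max()).round(4),'z',np.median(P[:,2]).round(4), 'len',np.ptp(t).round(3))
# uprights in cloud: z between .07 & .105 near, not orange
for name,CC in(('top',C),('scene',S)):
    q=CC.reshape(-1,3); k=(np.abs((q[:,:2]-mu)@U)<0.09)&(np.abs((q[:,:2]-mu)@np.array([-U[1],U[0]]))<.05)
    q=q[k]; z=q[:,2]; a=(q[:,:2]-mu)@U; c=(q[:,:2]-mu)@np.array([-U[1],U[0]])
    for lo,hi in((.015,.07),(.07,.08),(.093,.11),(.002,.008)):
        kk=(z>lo)&(z<hi); print(name,lo,hi,kk.sum(), np.histogram(a[kk],np.arange(-.09,.091,.01))[0], (c[kk].min().round(3),c[kk].max().round(3)) if kk.any() else '')
# tin rim
def circ(z0,z1,c,rad,CC):
    q=CC.reshape(-1,3); k=(q[:,2]>z0)&(q[:,2]<z1)&(np.linalg.norm(q[:,:2]-c,axis=1)<rad); q=q[k]
    A=np.c_[2*q[:,:2],np.ones(len(q))]; x=np.linalg.lstsq(A,(q[:,:2]**2).sum(1),rcond=None)[0]
    return len(q),x[:2].round(4),np.sqrt(x[2]+x[:2]@x[:2]).round(4),(q[:,:2].min(0)+q[:,:2].max(0))/2
print('tin',circ(.03,.045,[.451,-.132],.06,C),circ(.03,.045,[.451,-.132],.06,S))
print('pix tin center z.038',w(d,319.4,233.6,.038).round(4))
# clevis
q=C.reshape(-1,3); k=(q[:,2]>.108)&(q[:,2]<.12)&(np.linalg.norm(q[:,:2]-[.55,-.02],axis=1)<.1); print('shaft top',k.sum(), q[k].min(0).round(4),q[k].max(0).round(4))
print('hole pix',w(d,255+153/5,140+276/5,.115).round(4),'end',w(d,255+152/5,140+303/5,.115).round(4),'top',w(d,255+151/5,140+232/5,.115).round(4))
for n,(u,v) in dict(a=(73,150),b=(212,136),c=(235,302),d=(90,318)).items(): print('plate',n,w(d,255+u/5,140+v/5,.014).round(4))
for n,(u,v) in dict(a=(72,354),b=(322,322),c=(330,410),d=(80,440)).items(): print('block',n,w(d,150+u/6,140+v/6,.04).round(4))
print('pins',w(d,150+197/6,140+380/6,.046).round(4),w(d,150+276/6,140+370/6,.048).round(4))
```

```text
brush n 136 mean [ 0.5045 -0.3589] dir [ 0.841 -0.541] yaw -0.572 ext [ 0.1873 -0.1547] [ 0.5657 -0.3983] z 0.0913 len 0.45
top 0.015 0.07 57 [ 0  0  0  0  0 19  8  0  0  0  0  0  0  0 24  6  0  0] (np.float64(-0.022), np.float64(0.025))
top 0.07 0.08 16 [0 0 0 0 0 4 1 0 0 0 0 0 0 0 6 4 0 1] (np.float64(-0.02), np.float64(0.025))
top 0.093 0.11 64 [0 0 1 1 3 7 3 3 2 4 1 4 4 5 9 8 7 2] (np.float64(-0.025), np.float64(0.026))
top 0.002 0.008 483 [25 21 30 16 23 24 29 23 30 33 36 36 36 33 34 21 15 18] (np.float64(-0.049), np.float64(0.05))
scene 0.015 0.07 116 [ 0  0  0  0  0 17 37  0  0  0  0  0  0  0 27 15  1 19] (np.float64(-0.024), np.float64(0.026))
scene 0.07 0.08 26 [0 0 0 0 0 5 3 1 0 0 0 0 0 0 6 0 3 8] (np.float64(-0.012), np.float64(0.024))
scene 0.093 0.11 56 [ 0  0  0  1  0  3  6  1  2  4  2  4  5  6 13  6  3  0] (np.float64(-0.03), np.float64(0.026))
scene 0.002 0.008 524 [25 20 12 19 27 25 34 38 42 41 42 37 32 40 24 25 23 18] (np.float64(-0.05), np.float64(0.05))
tin (59, array([ 0.4457, -0.1316]), np.float64(0.0335), array([ 0.44593857, -0.1313376 ])) (128, array([ 0.4462, -0.1325]), np.float64(0.0338), array([ 0.44496005, -0.13260544]))
pix tin center z.038 [ 0.4469 -0.1327  0.038 ]
shaft top 180 [ 0.5335 -0.0325  0.1081] [0.6494 0.0158 0.12  ]
hole pix [ 0.5523 -0.0203  0.115 ] end [ 0.5347 -0.0206  0.115 ] top [ 0.5811 -0.0174  0.115 ]
plate a [0.6655 0.0474 0.014 ]
plate b [ 0.6797 -0.048   0.014 ]
plate c [ 0.5623 -0.0696  0.014 ]
plate d [0.547  0.0281 0.014 ]
block a [0.5409 0.4014 0.04  ]
block b [0.5652 0.261  0.04  ]
block c [0.515  0.2515 0.04  ]
block d [0.4919 0.3909 0.04  ]
pins [0.5276 0.3264 0.046 ] [0.5347 0.2819 0.048 ]
```

```bash
cat >> h.py <<'E'
def plan(gp,yaw=None,tilt=None):
    """gp: target grasp point world; yaw: target yaw of tool x (tool down)"""
    p,r=pose(); M=r.as_matrix(); x=M[:,0]; cy=np.arctan2(x[1],x[0])
    g=p+M[:,2]*.164
    dl=M.T@(np.array(gp)-g)*100
    print('t',round(ctrl.get_state()['time'],2),'gp',g.round(4),'yaw',cy.round(3),'z',M[:,2].round(3),'F',ctrl.get_state()['ft_force'].round(1),'w',round(ctrl.get_state()['grip_width'],3))
    n=int(np.ceil(np.abs(dl).max()/6)); print('  delta tool cm',dl.round(2),'rows',n,'each',(dl/max(n,1)).round(2))
    if yaw is not None:
        zt=np.array([np.cos(yaw),np.sin(yaw),0]); T=np.c_[zt,np.cross([0,0,-1.],zt),[0,0,-1.]]
        rv=R.from_matrix(M.T@T).as_rotvec(); n=int(np.ceil(np.linalg.norm(rv)/.18)); print('  turn',rv.round(3),'rows',n,'each',(rv/max(n,1)).round(3))
E
python3 - <<'E'
from h import *
d=grab('top'); C=cloud(d); im=d['pixels'].astype(int); b,g,r=im[...,0],im[...,1],im[...,2]
m=((r-b>50)&(r>110)).astype(np.uint8); m[:,:375]=0; m[:,412:]=0; m[:185]=0; m[245:]=0
n,l,st,ce=cv2.connectedComponentsWithStats(m); print(st[1:])
k=1+np.argmax(st[1:,4]); vv,uu=np.nonzero(l==k)
P=np.array([w(d,u,v,.092) for u,v in zip(uu,vv)])[:,:2]
(c,sz,a)=cv2.minAreaRect(P.astype(np.float32)*1000); print(c,sz,a)
mu=P.mean(0); U=np.linalg.svd(P-mu)[2][0]; U*=np.sign(U[0]); t=(P-mu)@U
print(mu.round(4),np.arctan2(U[1],U[0]).round(3),(mu+U*t.min()).round(4),(mu+U*t.max()).round(4),np.ptp(t))
e0=mu+U*t.min(); e1=mu+U*t.max()
print('origin from tail',(e0+U*.088).round(4),'from head',(e1-U*.070).round(4))
# uprights in scene cloud
s=grab('scene')
for CC in (C,cloud(s)):
    q=CC.reshape(-1,3); N=np.array([-U[1],U[0]])
    k=(np.abs((q[:,:2]-mu)@U)<0.08)&(np.abs((q[:,:2]-mu)@N)<.04)&(q[:,2]>.015)&(q[:,2]<.075); a=(q[k,:2]-e0)@U-.088; c=(q[k,:2]-mu)@N
    for lo,hi in((-.08,-.0),(.0,.065)): kk=(a>lo)&(a<hi); print(kk.sum(),np.median(a[kk]).round(4),np.percentile(c[kk],[2,98]).round(4))
for n,(u,v) in dict(a=(665,280),b=(748,340),c=(690,482),d=(600,440)).items(): print('rest',n,w(d,255+u/5,140+v/5,.004).round(4))
for n,(u,v) in dict(a=(428,188),b=(520,213),c=(478,365),d=(383,335)).items(): print('pink',n,w(d,255+u/5,140+v/5,.004).round(4))
plan([.5,-.36,.3],2.6)
E
```

```text
[[382 196  21  40 159]]
(506.80718994140625, -361.63848876953125) (12.355341911315918, 142.08741760253906) 66.82669067382812
[ 0.5088 -0.3625] -0.407 [ 0.4416 -0.3335] [ 0.5721 -0.3897] 0.14209178878329434
origin from tail [ 0.5224 -0.3683] from head [ 0.5078 -0.362 ]
27 -0.0515 [-0.016   0.0168]
37 0.0379 [-0.0186  0.0166]
56 -0.0493 [-0.0178  0.018 ]
52 0.0408 [-0.0173  0.0195]
rest a [ 0.593  -0.3637  0.004 ]
rest b [ 0.5531 -0.4209  0.004 ]
rest c [ 0.4533 -0.3811  0.004 ]
rest d [ 0.4795 -0.3199  0.004 ]
pink a [ 0.6517 -0.1988  0.004 ]
pink b [ 0.6365 -0.2629  0.004 ]
pink c [ 0.5278 -0.2362  0.004 ]
pink d [ 0.546 -0.171  0.004]
t 0.45 gp [0.2697 0.5914 0.2407] yaw 2.714 z [ 0. -0. -1.] F [-0.6  1.   0.1] w 0.999
  delta tool cm [-60.42 -77.01  -5.92] rows 13 each [-4.65 -5.92 -0.46]
  turn [-0.     0.     0.114] rows 1 each [-0.     0.     0.114]
```

Emit:
play_rows --targets "-5.6 -2.8 0 0 0 0 1;-5.6 -2.8 0 0 0 0 1;-5.6 -2.8 0 0 0 0 1;-5.6 -2.8 0 0 0 0 1;-5.6 -2.8 0 0 0 0 1;-5.6 -2.8 0 0 0 0 1;-5.6 -2.8 0 0 0 0 1;-2.2 -5.7 0 0 0 0 1;-2.2 -5.7 0 0 0 0 1;-2.2 -5.7 0 0 0 0 1;-2.2 -5.7 0 0 0 0 1;-2.2 -5.7 0 0 0 0 1;-2.2 -5.7 0 0 0 0 1;-2.2 -5.7 0 0 0 0 1;-2.2 -5.7 0 0 0 0 1;-2.2 -5.7 0 0 0 0 1;0 0 0 0 0 0 1" --newtons 25

```text
time: 2.58
position: [0.5155, -0.3133, 0.4038]
tool_rot: [0.658, 3.063, 0.006]
ft_force: [0.3, 0.8, 0.1]
grip_width: 1.003
```

Run:
```python
from h import *
plan([.515,-.365,.2],2.735)
```

```text
t 2.58 gp [ 0.517  -0.313   0.2398] yaw 2.719 z [ 0.009  0.002 -1.   ] F [0.3 0.8 0.1] w 1.003
  delta tool cm [-1.93 -4.84  3.97] rows 1 each [-1.93 -4.84  3.97]
  turn [ 0.005  0.008 -0.016] rows 1 each [ 0.005  0.008 -0.016]
```

Emit:
play_rows --targets "-1.9 -4.8 0 0 0 -0.016 1;0 0 0 0 0 0 1"

```text
time: 2.82
position: [0.5136, -0.3651, 0.4035]
tool_rot: [0.631, 3.069, 0.008]
ft_force: [0.1, 0.4, 0.7]
grip_width: 1.001
```

Run:
```python
from h import *
d=grab('wrist','w1'); plan([.515,-.365,.2],2.735); s=grab('scene','s1')
```

```text
t 2.88 gp [ 0.5173 -0.3607  0.2393] yaw 2.741 z [ 0.011  0.006 -1.   ] F [0.1 1.  1.4] w 1.0
  delta tool cm [ 0.07 -0.52  3.92] rows 1 each [ 0.07 -0.52  3.92]
  turn [0.01  0.007 0.006] rows 1 each [0.01  0.007 0.006]
```

View pics/w1.png

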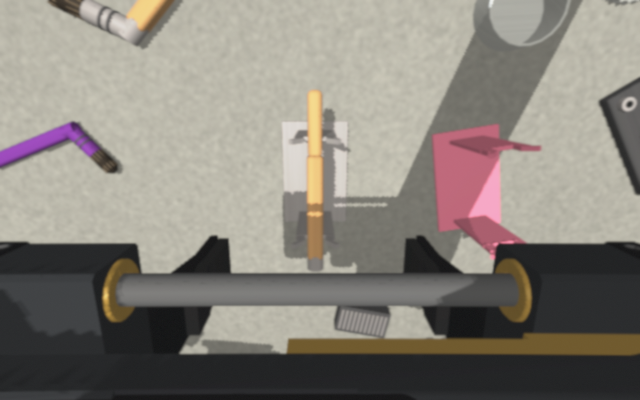

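Run:
```python
from h import *
d=grab('wrist')
for n,(u,v,z) in dict(tail=(315,92,.091),head=(315,262,.092),step=(315,157,.092),u1=(315,137,.078),u2=(315,213,.078),ra=(283,122,.004),rb=(349,122,.004)).items(): print(n,w(d,u,v,z).round(4))
p,r=pose(); print(proj(d,p+r.apply([0,0,.164])), w(d,315,150).round(4))
a=d['pixels'][80:280,220:420]; cv2.imwrite('pics/w1c.png',cv2.resize(a,None,fx=3,fy=3,interpolation=cv2.INTER_CUBIC))
```

```text
tail [ 0.4437 -0.3286  0.091 ]
head [ 0.5792 -0.3859  0.092 ]
step [ 0.4912 -0.3487  0.092 ]
u1 [ 0.4774 -0.3428  0.078 ]
u2 [ 0.5405 -0.3694  0.078 ]
ra [ 0.4568 -0.3701  0.004 ]
rb [ 0.4838 -0.3061  0.004 ]
(np.float64(321.22121518376804), np.float64(270.9080695692814)) [ 0.4969 -0.3505  0.005 ]
```

View pics/w1c.png

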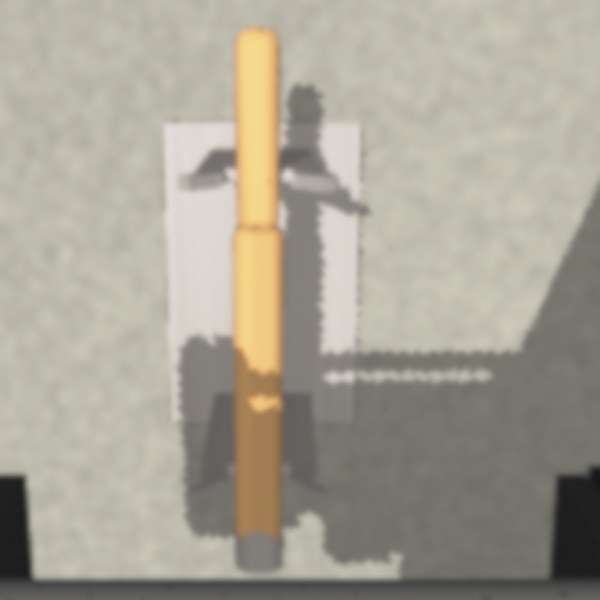

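Run:
```python
from h import *
d=grab('wrist')
f=lambda u,v,z:w(d,220+u/3,80+v/3,z)
t,h,st=f(257,29,.09),f(258,533,.092),f(257,228,.092)
U=(h-t)/np.linalg.norm(h-t); print(t.round(4),h.round(4),st.round(4),'yaw',np.arctan2(U[1],U[0]).round(3),np.linalg.norm(h-t))
for q,o in((t,.088),(h,-.07),(st,.035)): print('origin',(q+U*o).round(4))
print('uprights',f(257,180,.085).round(4))
```

```text
[ 0.4395 -0.3341  0.09  ] [ 0.5725 -0.3909  0.092 ] [ 0.4878 -0.3548  0.092 ] yaw -0.403 0.14461755541656465
origin [ 0.5204 -0.3687  0.0912]
origin [ 0.5081 -0.3634  0.091 ]
origin [ 0.5199 -0.3685  0.0925]
uprights [ 0.4763 -0.35    0.085 ]
```

Run:
```python
from h import *
plan([.519,-.368,.085],2.738)
```

```text
t 3.02 gp [ 0.5186 -0.358   0.2393] yaw 2.745 z [ 0.011  0.008 -1.   ] F [-0.1  0.2 -0.3] w 0.998
  delta tool cm [-0.31 -1.08 15.42] rows 3 each [-0.1  -0.36  5.14]
  turn [0.011 0.008 0.008] rows 1 each [0.011 0.008 0.008]
```

Emit:
play_rows --targets "-0.3 -1.0 4 0.011 0.008 0.008 1;0 0 3 0 0 0 1;0 0 0 0 0 0 1"

```text
time: 3.4
position: [0.5187, -0.3648, 0.333]
tool_rot: [0.618, 3.078, 0.004]
ft_force: [-0.3, 0.5, -0.2]
grip_width: 1.003
```

Run:
```python
from h import *
plan([.519,-.368,.085],2.738)
```

```text
t 3.4 gp [ 0.5192 -0.3644  0.169 ] yaw 2.745 z [ 0.003  0.002 -1.   ] F [-0.3  0.5 -0.2] w 1.003
  delta tool cm [-0.1  -0.36  8.39] rows 2 each [-0.05 -0.18  4.2 ]
  turn [0.003 0.002 0.007] rows 1 each [0.003 0.002 0.007]
```

Emit:
play_rows --targets "-0.1 -0.3 3 0.003 0.002 0.007 1;0 -0.1 3 0 0 0 1;0 0 2 0 0 0 1;0 0 0 0 0 0 1"

```text
time: 3.9
position: [0.5222, -0.3664, 0.2572]
tool_rot: [0.618, 3.071, -0.0]
ft_force: [-0.5, 0.3, 0.4]
grip_width: 0.999
```

Run:
```python
from h import *
plan([.519,-.368,.085],2.738)
d=grab('wrist','w2')
```

```text
t 3.9 gp [ 0.5236 -0.3667  0.0932] yaw 2.744 z [ 0.009 -0.002 -1.   ] F [-0.5  0.3  0.4] w 0.999
  delta tool cm [ 0.38 -0.3   0.81] rows 1 each [ 0.38 -0.3   0.81]
  turn [0.002 0.009 0.006] rows 1 each [0.002 0.009 0.006]
```

View pics/w2.png

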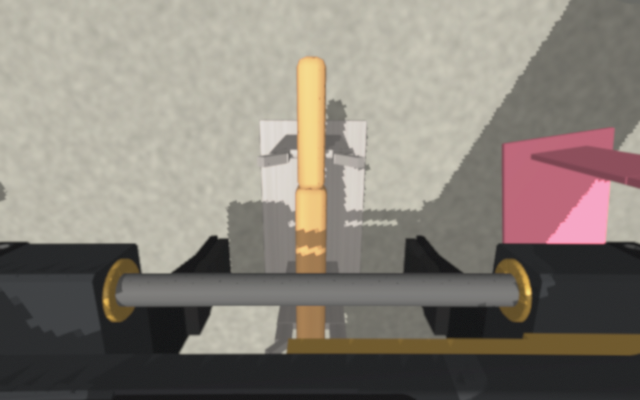

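Emit:
play_rows --targets "0.4 -0.3 0.8 0.002 0.009 0.006 1;0 0 0 0 0 0 1"

```text
time: 4.2
position: [0.5181, -0.3686, 0.2523]
tool_rot: [0.629, 3.074, -0.003]
ft_force: [-0.1, -0.0, -0.2]
grip_width: 0.998
```

Run:
```python
from h import *
plan([.519,-.368,.085],2.738)
```

```text
t 4.2 gp [ 0.5188 -0.3691  0.0883] yaw 2.738 z [ 0.004 -0.003 -1.   ] F [-0.1 -0.  -0.2] w 0.998
  delta tool cm [0.02 0.11 0.33] rows 1 each [0.02 0.11 0.33]
  turn [-0.001  0.005 -0.   ] rows 1 each [-0.001  0.005 -0.   ]
```

Emit:
play_rows --targets "0 0.1 0.4 0 0 0 -0.4;0 0 0 0 0 0 -0.6;0 0 0 0 0 0 -1;0 0 0 0 0 0 -1;0 0 0 0 0 0 -1;0 0 0 0 0 0 -1" --newtons 30

```text
time: 4.95
position: [0.5189, -0.3681, 0.2493]
tool_rot: [0.629, 3.071, -0.004]
ft_force: [-0.4, -0.4, -0.3]
grip_width: 0.401
```

Run:
```python
from h import *
plan([.519,-.368,.085],2.738)
```

```text
t 4.95 gp [ 0.5199 -0.3687  0.0853] yaw 2.738 z [ 0.006 -0.004 -1.   ] F [-0.4 -0.4 -0.3] w 0.401
  delta tool cm [0.11 0.03 0.03] rows 1 each [0.11 0.03 0.03]
  turn [-0.001  0.007 -0.   ] rows 1 each [-0.001  0.007 -0.   ]
```

Still closing (0.40); wait.

Emit:
play_rows --targets "0 0 0 0 0 0 -1;0 0 0 0 0 0 -1;0 0 0 0 0 0 -1;0 0 0 0 0 0 -1;0 0 0 0 0 0 -1;0 0 0 0 0 0 -1"

```text
time: 5.7
position: [0.5189, -0.3681, 0.2493]
tool_rot: [0.629, 3.071, -0.004]
ft_force: [0.4, -0.8, 0.5]
grip_width: 0.16
```

Run:
```python
from h import *
plan([.519,-.368,.085],2.738)
```

```text
t 5.7 gp [ 0.5198 -0.3687  0.0853] yaw 2.738 z [ 0.006 -0.004 -1.   ] F [ 0.4 -0.8  0.5] w 0.16
  delta tool cm [0.11 0.03 0.03] rows 1 each [0.11 0.03 0.03]
  turn [-0.001  0.007 -0.   ] rows 1 each [-0.001  0.007 -0.   ]
```

Emit:
play_rows --targets "0 0 -3 0 0 0 -1;0 0 -4 0 0 0 -1;0 0 -4 0 0 0 -1;0 0 0 0 0 0 -1"

```text
time: 6.2
position: [0.5179, -0.3673, 0.3608]
tool_rot: [0.63, 3.075, -0.003]
ft_force: [0.8, -1.2, -1.5]
grip_width: 0.159
```

Run:
```python
from h import *
s=grab('scene'); cv2.imwrite('pics/s2.png',cv2.resize(s['pixels'][100:300,200:420],None,fx=3,fy=3,interpolation=cv2.INTER_CUBIC))
plan([.4526,-.0483,.2],1.49)
```

```text
t 6.25 gp [ 0.5174 -0.3668  0.1945] yaw 2.738 z [-0.001 -0.    -1.   ] F [ 1.  -0.6 -1.5] w 0.155
  delta tool cm [18.48 26.73 -0.56] rows 5 each [ 3.7   5.35 -0.11]
  turn [-1.000e-03  0.000e+00  1.248e+00] rows 7 each [-0.     0.     0.178]
```

View pics/s2.png

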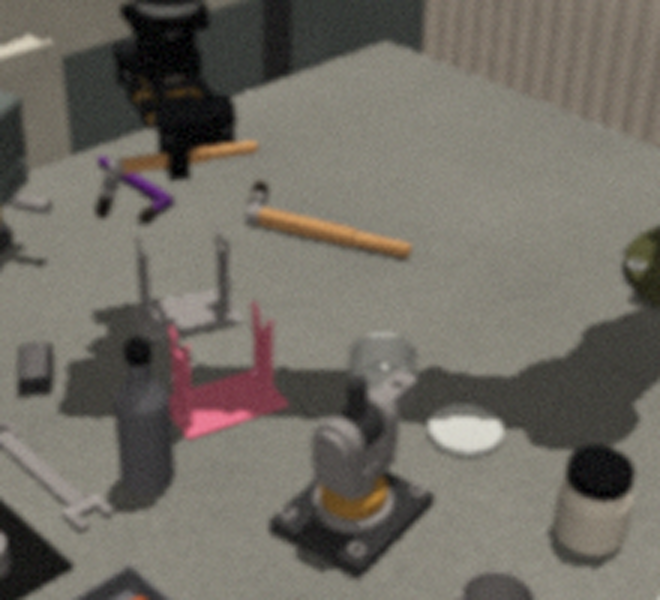

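Emit:
play_rows --targets "3.6 5.3 -0.2 0 0 0 -1;3.6 5.3 -0.2 0 0 0 -1;3.6 5.3 -0.2 0 0 0 -1;3.6 5.3 -0.2 0 0 0 -1;3.6 5.3 -0.2 0 0 0 -1;0 0 0 0 0 0.18 -1;0 0 0 0 0 0.18 -1;0 0 0 0 0 0.18 -1;0 0 0 0 0 0.18 -1;0 0 0 0 0 0.18 -1;0 0 0 0 0 0.18 -1;0 0 0 0 0 0.18 -1;0 0 0 0 0 0 -1"

```text
time: 7.88
position: [0.4489, -0.0503, 0.3457]
tool_rot: [-2.339, -2.06, 0.047]
ft_force: [-0.9, -0.4, -0.2]
grip_width: 0.157
```

Run:
```python
from h import *
plan([.4526,-.0483,.15],1.49)
s=grab('scene'); cv2.imwrite('pics/s3.png',cv2.resize(s['pixels'][130:300,220:420],None,fx=3.5,fy=3.5,interpolation=cv2.INTER_CUBIC))
s=grab('top'); cv2.imwrite('pics/t3.png',cv2.resize(s['pixels'][140:300,220:420],None,fx=3.5,fy=3.5,interpolation=cv2.INTER_CUBIC))
```

```text
t 7.88 gp [ 0.4426 -0.0506  0.1818] yaw 1.445 z [-0.038 -0.002 -0.999] F [-0.9 -0.4 -0.2] w 0.157
  delta tool cm [0.37 1.08 3.14] rows 1 each [0.37 1.08 3.14]
  turn [-0.038  0.006 -0.046] rows 1 each [-0.038  0.006 -0.046]
```

View pics/s3.png

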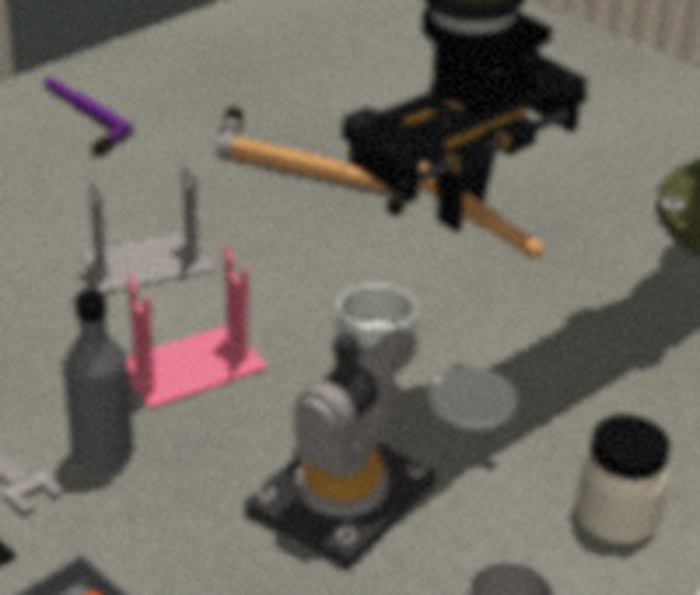

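View pics/t3.png

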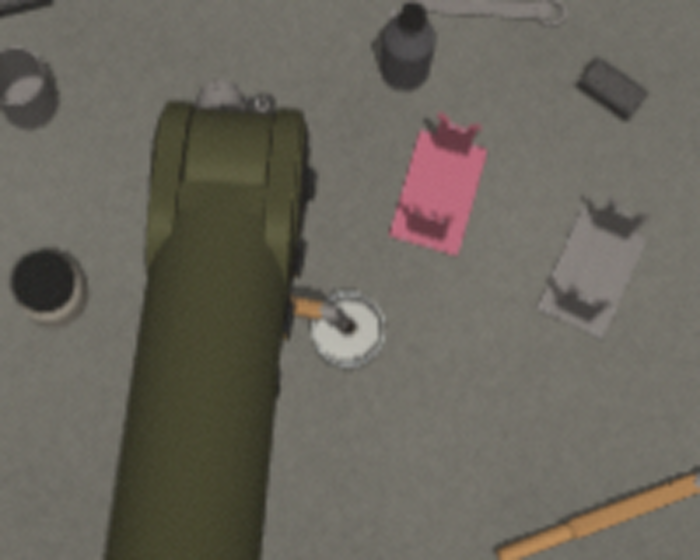

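Emit:
play_rows --targets "0.3 0.7 2.5 -0.038 0.006 -0.046 -1;0 0 2 0 0 0 -1;0 0 0 0 0 0 -1"

```text
time: 8.35
position: [0.4553, -0.0481, 0.2991]
tool_rot: [2.297, 2.143, 0.002]
ft_force: [-0.3, 0.0, -0.7]
grip_width: 0.154
```

```bash
cat >> h.py <<'E'
def tip():
    p,r=pose(); return p+r.apply([-.084,0,.164+.055])
E
python3 - <<'E'
from h import *
plan([.4526,-.0483,.085],1.49)
print('tip model',tip().round(4))
s=grab('top'); cv2.imwrite('pics/t4.png',cv2.resize(s['pixels'][210:260,280:350],None,fx=10,fy=10,interpolation=cv2.INTER_CUBIC)); print(proj(s,tip()),proj(s,np.array([.446,-.132,.038])))
s=grab('scene'); cv2.imwrite('pics/s4.png',cv2.resize(s['pixels'][160:270,280:400],None,fx=5,fy=5,interpolation=cv2.INTER_CUBIC)); print(proj(s,tip()))
E
```

```text
t 8.35 gp [ 0.4555 -0.048   0.1351] yaw 1.501 z [ 0.001  0.    -1.   ] F [-0.3  0.  -0.7] w 0.154
  delta tool cm [-0.05 -0.29  5.01] rows 1 each [-0.05 -0.29  5.01]
  turn [ 0.001 -0.001  0.011] rows 1 each [ 0.001 -0.001  0.011]
tip model [ 0.4497 -0.1318  0.08  ]
(np.float64(319.4160209699756), np.float64(230.24072040417656)) (np.float64(319.1866150284334), np.float64(233.866489644497))
(np.float64(326.4046828573038), np.float64(206.6065459738144))
```

View pics/t4.png

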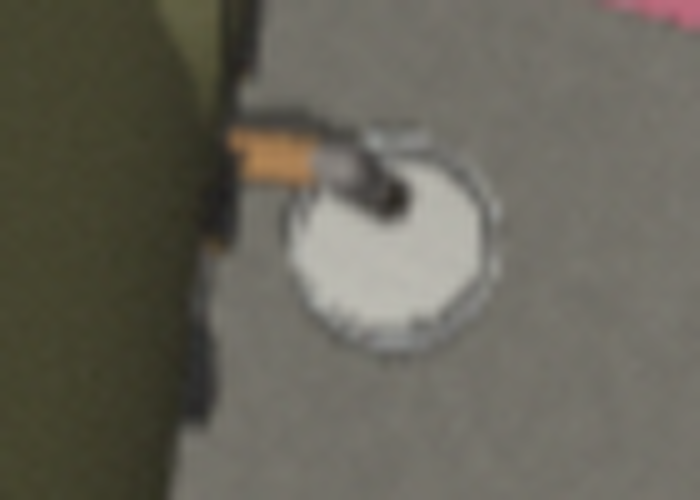

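View pics/s4.png

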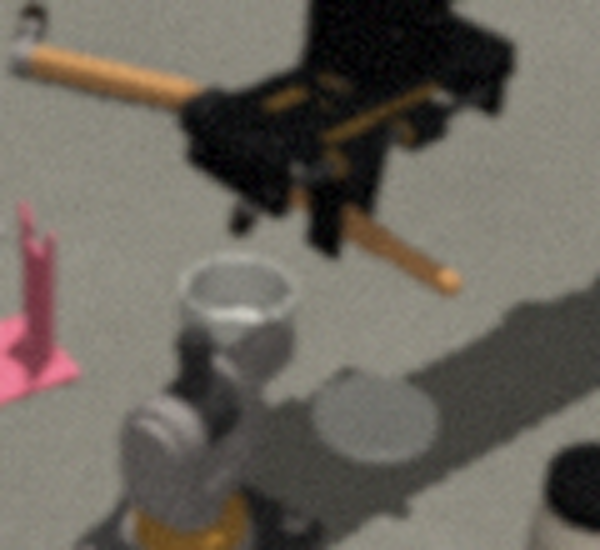

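Emit:
play_rows --targets "0 -0.3 2 0 0 0 -1;0 0 2 0 0 0 -1;0 0 1 0 0 0 -1;0 0 0 0 0 0 -1"

```text
time: 8.95
position: [0.4557, -0.048, 0.2538]
tool_rot: [2.29, 2.141, 0.015]
ft_force: [0.1, -0.3, -0.5]
grip_width: 0.154
```

Run:
```python
from h import *
plan([.4526,-.0483,.073],1.49)
print('tip model',tip().round(4))
```

```text
t 8.95 gp [ 0.4577 -0.0477  0.0898] yaw 1.503 z [ 0.012  0.002 -1.   ] F [ 0.1 -0.3 -0.5] w 0.154
  delta tool cm [-0.1  -0.52  1.67] rows 1 each [-0.1  -0.52  1.67]
  turn [ 0.012 -0.002  0.013] rows 1 each [ 0.012 -0.002  0.013]
tip model [ 0.4527 -0.1314  0.0346]
```

Emit:
play_rows --targets "0 -0.6 0 0.012 0 0.013 -1;0 -0.2 1 0 0 0 -1;0 0 0.5 0 0 0 -1;0 0 0 0 0 0 -1"

```text
time: 9.45
position: [0.448, -0.0473, 0.2396]
tool_rot: [-2.309, -2.129, -0.006]
ft_force: [0.3, 0.9, -1.4]
grip_width: 0.157
```

Run:
```python
from h import *
plan([.4526,-.0483,.073],1.49)
print('tip model',tip().round(4))
s=grab('top'); cv2.imwrite('pics/t5.png',cv2.resize(s['pixels'][210:260,280:350],None,fx=10,fy=10,interpolation=cv2.INTER_CUBIC)); print(proj(s,tip()))
s=grab('scene'); cv2.imwrite('pics/s5.png',cv2.resize(s['pixels'][160:270,280:400],None,fx=5,fy=5,interpolation=cv2.INTER_CUBIC)); print(proj(s,tip()))
```

```text
t 9.45 gp [ 0.4483 -0.0469  0.0756] yaw 1.49 z [ 0.002  0.003 -1.   ] F [ 0.3  0.9 -1.4] w 0.157
  delta tool cm [-0.11  0.44  0.26] rows 1 each [-0.11  0.44  0.26]
  turn [ 0.002 -0.003 -0.   ] rows 1 each [ 0.002 -0.003 -0.   ]
tip model [ 0.4417 -0.1304  0.0203]
(np.float64(318.5706537016515), np.float64(235.98158842677938))
(np.float64(327.9338106420394), np.float64(221.84535440585245))
```

View pics/t5.png

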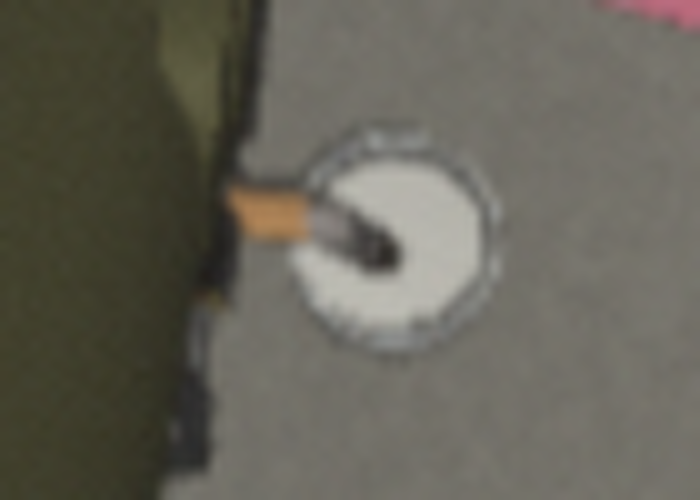

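View pics/s5.png

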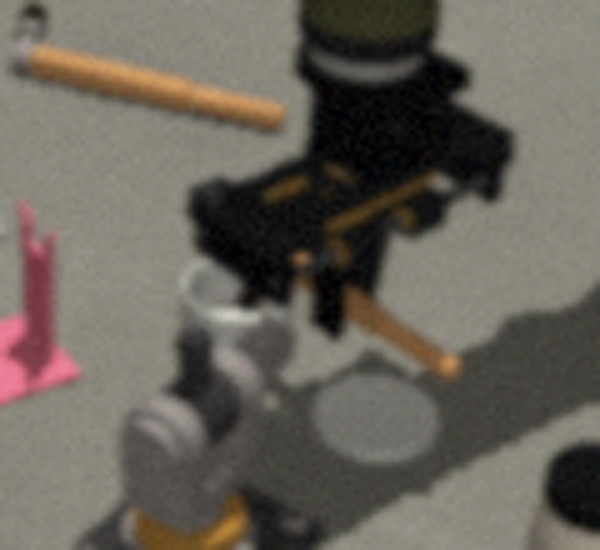

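Emit:
play_rows --targets "-0.2 0.3 0.4 0 0 0 -1;0 0 0 0 0 0 -1;0 0 0 0 0 0 -1"

```text
time: 9.93
position: [0.4515, -0.0498, 0.2359]
tool_rot: [2.309, 2.13, 0.007]
ft_force: [0.5, -0.2, -1.3]
grip_width: 0.157
```

Run:
```python
from h import *
plan([.481,.02,.2],2.74)
print('tip model',tip().round(4))
```

```text
t 9.93 gp [ 0.4521 -0.0493  0.0719] yaw 1.49 z [ 0.003  0.003 -1.   ] F [ 0.5 -0.2 -1.3] w 0.157
  delta tool cm [  7.19   2.36 -12.78] rows 3 each [ 2.4   0.79 -4.26]
  turn [ 5.00e-03 -1.00e-03 -1.25e+00] rows 7 each [ 0.001 -0.    -0.179]
tip model [ 0.4455 -0.1329  0.0166]
```

Emit:
play_rows --targets "0 0 -4 0 0 0 -1;0 0 -5 0 0 0 -1;0 0 -5 0 0 0 -1;4 4.8 0 0 0 0 -1;4 4.8 0 0 0 0 -1;0 0 0 0 0 0 -1"

```text
time: 10.68
position: [0.5556, 0.0231, 0.3833]
tool_rot: [2.31, 2.126, 0.016]
ft_force: [-1.7, -0.4, -0.8]
grip_width: 0.16
```

Run:
```python
from h import *
plan([.5586,.0634,.185],1.49)
print('tip model',tip().round(4))
```

```text
t 10.68 gp [0.557  0.024  0.2193] yaw 1.488 z [ 0.009  0.006 -1.   ] F [-1.7 -0.4 -0.8] w 0.16
  delta tool cm [ 3.92 -0.19  3.45] rows 1 each [ 3.92 -0.19  3.45]
  turn [ 0.008 -0.006 -0.002] rows 1 each [ 0.008 -0.006 -0.002]
tip model [ 0.5505 -0.0594  0.1637]
```

Emit:
play_rows --targets "3.9 -0.2 0 0.008 -0.006 0 -1;0 0 2.5 0 0 0 -1;0 0 0 0 0 0 -1"

```text
time: 11.05
position: [0.5563, 0.0615, 0.3575]
tool_rot: [-2.313, -2.125, 0.004]
ft_force: [-0.3, -0.2, 0.6]
grip_width: 0.161
```

Run:
```python
from h import *
plan([.5586,.0634,.175],1.49)
print('tip model',tip().round(4))
s=grab('top'); cv2.imwrite('pics/t6.png',cv2.resize(s['pixels'][150:220,240:320],None,fx=8,fy=8,interpolation=cv2.INTER_CUBIC)); print(proj(s,tip()))
s=grab('scene'); cv2.imwrite('pics/s6.png',cv2.resize(s['pixels'][200:300,270:380],None,fx=6,fy=6,interpolation=cv2.INTER_CUBIC)); print(proj(s,tip()),proj(s,np.array([.552,-.0205,.115])))
```

```text
t 11.05 gp [0.556  0.0612 0.1935] yaw 1.486 z [-0.002 -0.002 -1.   ] F [-0.3 -0.2  0.6] w 0.161
  delta tool cm [0.24 0.24 1.85] rows 1 each [0.24 0.24 1.85]
  turn [-0.002  0.002 -0.004] rows 1 each [-0.002  0.002 -0.004]
tip model [ 0.5488 -0.0226  0.1387]
(np.float64(285.5339636900881), np.float64(193.87865498987424))
(np.float64(331.64891712450986), np.float64(219.59159667970624)) (np.float64(331.195920586381), np.float64(227.7889859661242))
```

View pics/t6.png

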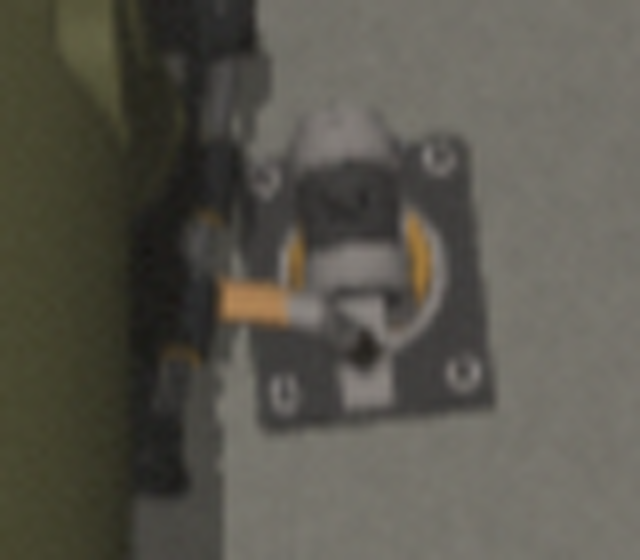

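View pics/s6.png

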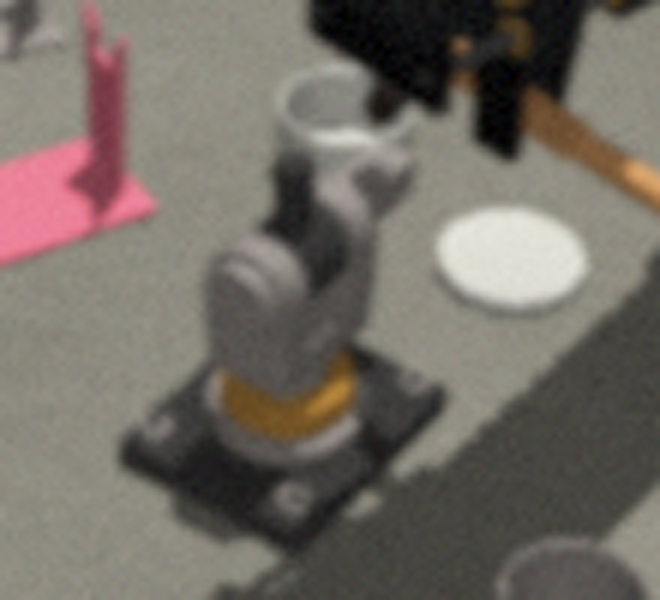

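Emit:
play_rows --targets "0.1 -0.3 1 0 0 0 -1;0 0 0.8 0 0 0 -1;0 0 0 0 0 0 -1"

```text
time: 11.52
position: [0.5544, 0.062, 0.3429]
tool_rot: [2.313, 2.121, 0.008]
ft_force: [-0.2, 0.1, -0.8]
grip_width: 0.152
```

Run:
```python
from h import *
M=pose()[1].as_matrix()
print('tip model',tip().round(4),ctrl.get_state()['ft_force'].round(2),'to go',(M.T@(np.array([.5456,-.0215,.112])-tip())*100).round(2))
```

```text
tip model [ 0.5484 -0.0214  0.1237] [-0.22  0.06 -0.79] to go [-0.03 -0.29  1.17]
```

Emit:
play_rows --targets "0 -0.3 0.7 0 0 0 -1;0 -0.1 0.3 0 0 0 -1;0 0 0 0 0 0 -1"

```text
time: 11.9
position: [0.5504, 0.062, 0.3326]
tool_rot: [2.313, 2.12, 0.008]
ft_force: [0.3, -0.3, 0.7]
grip_width: 0.159
```

Run:
```python
from h import *
M=pose()[1].as_matrix()
print('tip model',tip().round(4),ctrl.get_state()['ft_force'].round(2),'to go',(M.T@(np.array([.5456,-.0215,.112])-tip())*100).round(2))
s=grab('scene'); cv2.imwrite('pics/s7.png',cv2.resize(s['pixels'][200:250,300:360],None,fx=10,fy=10,interpolation=cv2.INTER_CUBIC));print(proj(s,tip()))
print(ctrl.get_state()['ft_force'])
```

```text
tip model [ 0.5446 -0.0216  0.1135] [ 0.28 -0.34  0.67] to go [0.02 0.1  0.15]
(np.float64(332.76334661359874), np.float64(226.91448802547723))
[ 0.16527442  0.69043888 -0.27249076]
```

View pics/s7.png

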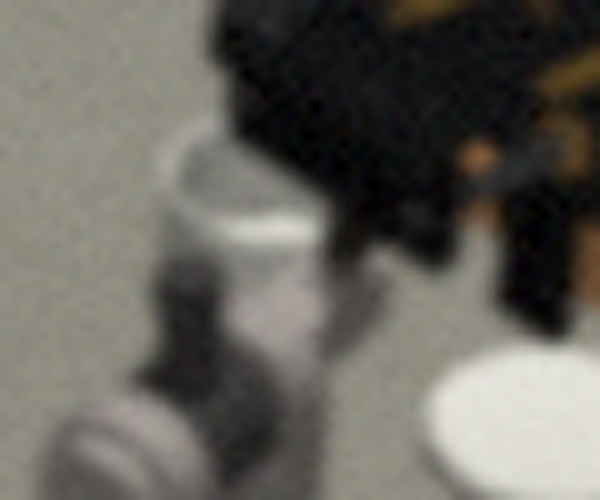

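Emit:
play_rows --targets "0 0.1 0.25 0 0 0 -1;0 0 0 0 0 0 -1;0 0 0.2 0 0 0 -1;0 0 0 0 0 0 -1"

```text
time: 12.45
position: [0.5517, 0.0616, 0.3285]
tool_rot: [2.313, 2.12, 0.008]
ft_force: [-0.7, -0.1, 1.3]
grip_width: 0.162
```

Run:
```python
from h import *
M=pose()[1].as_matrix()
print('tip model',tip().round(4),ctrl.get_state()['ft_force'].round(2),'to go',(M.T@(np.array([.5466,-.0215,.110])-tip())*100).round(2))
F=[]
for i in range(6):
  s=grab('scene'); F.append(ctrl.get_state()['ft_force'])
print(np.mean(F,0),tip().round(4))
cv2.imwrite('pics/s8.png',cv2.resize(s['pixels'][200:250,300:360],None,fx=10,fy=10,interpolation=cv2.INTER_CUBIC))
s=grab('top'); cv2.imwrite('pics/t8.png',cv2.resize(s['pixels'][170:210,265:315],None,fx=12,fy=12,interpolation=cv2.INTER_CUBIC));print(proj(s,tip()))
```

```text
tip model [ 0.5459 -0.022   0.1095] [-0.7  -0.09  1.31] to go [ 0.06  0.07 -0.05]
[-0.96666279 -0.65352559  0.8533892 ] [ 0.5459 -0.0218  0.1096]
(np.float64(286.09016074302303), np.float64(197.60001700471085))
```

View pics/s8.png

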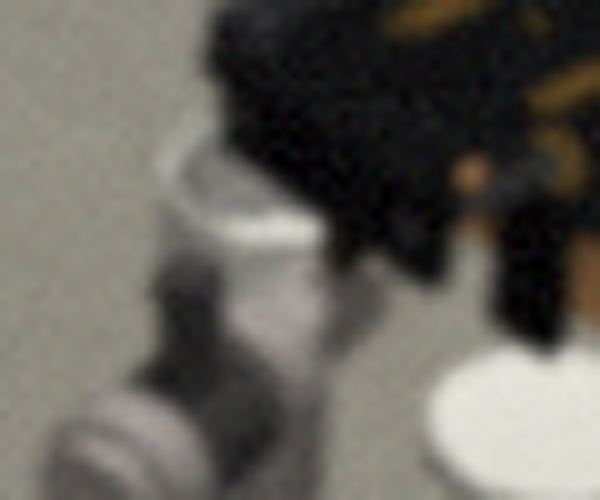

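View pics/t8.png

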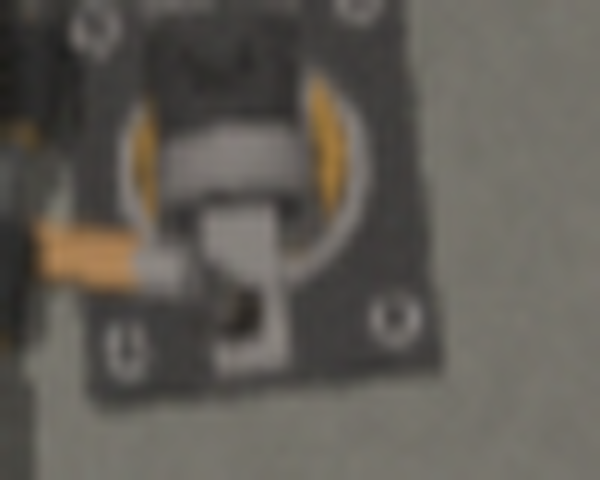

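Emit:
play_rows --targets "0 0.3 0 0 0 0 -1;0 0 0 0 0 0 -1;0 0 -3 0 0 0 -1;0 0 -4 0 0 0 -1;0 0 0 0 0 0 -1"

```text
time: 13.42
position: [0.5547, 0.0624, 0.3993]
tool_rot: [2.312, 2.121, 0.009]
ft_force: [-0.1, -0.4, -1.8]
grip_width: 0.159
```

Run:
```python
from h import *
plan([.5198,-.3687,.2],2.738)
d=grab('wrist','w9')
print(tip())
```

```text
t 13.43 gp [0.5558 0.0627 0.2353] yaw 1.485 z [ 0.007  0.002 -1.   ] F [-0.1 -0.4 -1.8] w 0.159
  delta tool cm [-43.29   0.1    3.44] rows 8 each [-5.41  0.01  0.43]
  turn [ 0.007  0.002 -1.253] rows 7 each [ 0.001  0.    -0.179]
[ 0.5474347  -0.0210597   0.17808872]
```

View pics/w9.png

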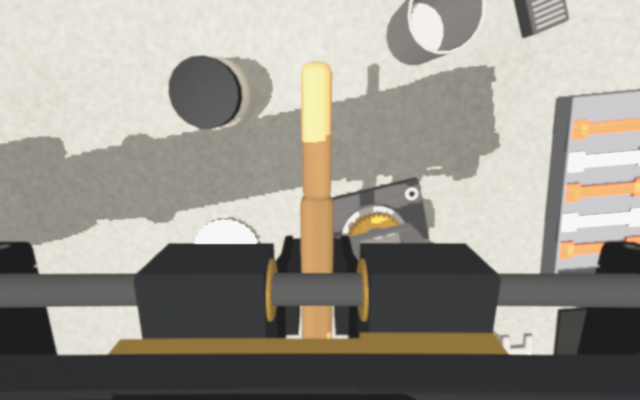

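Emit:
play_rows --targets "-5.4 0 0 0 0 0 -1;-5.4 0 0 0 0 0 -1;-5.4 0 0 0 0 0 -1;-5.4 0 0 0 0 0 -1;-5.4 0 0 0 0 0 -1;-5.4 0 0 0 0 0 -1;-5.4 0 0 0 0 0 -1;-5.4 0 0 0 0 0 -1;0 0 0 0 0 -0.18 -1;0 0 0 0 0 -0.18 -1;0 0 0 0 0 -0.18 -1;0 0 0 0 0 -0.18 -1;0 0 0 0 0 -0.18 -1;0 0 0 0 0 -0.18 -1;0 0 0 0 0 -0.17 -1;0 0 0 0 0 0 -1"

```text
time: 15.48
position: [0.5128, -0.3756, 0.3644]
tool_rot: [-0.561, -3.053, -0.015]
ft_force: [0.6, -0.2, -0.6]
grip_width: 0.157
```

Run:
```python
from h import *
plan([.5198,-.3687,.15],2.738)
```

```text
t 15.47 gp [ 0.507  -0.373   0.2006] yaw 2.778 z [-0.035  0.016 -0.999] F [ 0.6 -0.2 -0.6] w 0.157
  delta tool cm [-1.24  0.84  5.01] rows 1 each [-1.24  0.84  5.01]
  turn [ 0.002 -0.039  0.04 ] rows 1 each [ 0.002 -0.039  0.04 ]
```

Emit:
play_rows --targets "-1.2 0.2 1 0.002 -0.039 0.04 -1;0 0 1.5 0 0 0 -1;0 0 0 0 0 0 -1"

```text
time: 15.85
position: [0.5236, -0.3773, 0.3348]
tool_rot: [-0.641, -3.071, -0.002]
ft_force: [0.1, 0.0, -0.6]
grip_width: 0.157
```

Run:
```python
from h import *
plan([.5198,-.3687,.125],2.738)
```

```text
t 15.85 gp [ 0.5229 -0.3769  0.1708] yaw 2.73 z [-0.004  0.002 -1.   ] F [ 0.1  0.  -0.6] w 0.157
  delta tool cm [0.59 0.63 4.58] rows 1 each [0.59 0.63 4.58]
  turn [ 0.001 -0.005 -0.008] rows 1 each [ 0.001 -0.005 -0.008]
```

Emit:
play_rows --targets "0.6 0.6 2 0 -0.005 -0.008 -1;0 0 1.5 0 0 0 -1;0 0 0 0 0 0 -1"

```text
time: 16.23
position: [0.5198, -0.3697, 0.2989]
tool_rot: [-0.632, -3.076, -0.0]
ft_force: [-0.1, 0.8, -0.6]
grip_width: 0.158
```

Run:
```python
from h import *
plan([.5198,-.3687,.085],2.738)
d=grab('wrist','w10')
```

```text
t 16.23 gp [ 0.5197 -0.3696  0.1349] yaw 2.736 z [-0.001  0.    -1.   ] F [-0.1  0.8 -0.6] w 0.158
  delta tool cm [0.02 0.09 4.99] rows 1 each [0.02 0.09 4.99]
  turn [-0.    -0.001 -0.002] rows 1 each [-0.    -0.001 -0.002]
```

View pics/w10.png

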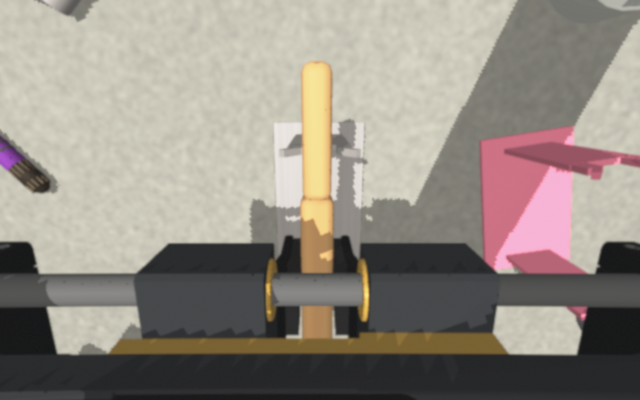

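Aligned over the rest. Lower.

Emit:
play_rows --targets "0 0.1 2 0 0 0 -1;0 0 1.2 0 0 0 -1;0 0 0 0 0 0 -1"

```text
time: 16.65
position: [0.5208, -0.3696, 0.2665]
tool_rot: [0.633, 3.075, -0.002]
ft_force: [-0.8, -0.0, -1.0]
grip_width: 0.158
```

Run:
```python
from h import *
plan([.5198,-.3687,.085],2.738)
```

```text
t 16.65 gp [ 0.5211 -0.3698  0.1025] yaw 2.736 z [ 0.002 -0.001 -1.   ] F [-0.8 -0.  -1. ] w 0.158
  delta tool cm [0.17 0.06 1.75] rows 1 each [0.17 0.06 1.75]
  turn [-0.001  0.002 -0.002] rows 1 each [-0.001  0.002 -0.002]
```

Emit:
play_rows --targets "0.1 0.1 1 0 0 0 -1;0 0 0.5 0 0 0 -1;0 0 0 0 0 0 -1"

```text
time: 17.02
position: [0.5204, -0.3684, 0.2507]
tool_rot: [0.633, 3.075, -0.002]
ft_force: [0.0, 0.3, -0.4]
grip_width: 0.158
```

Run:
```python
from h import *
plan([.5198,-.3687,.085],2.738)
```

```text
t 17.02 gp [ 0.5207 -0.3687  0.0867] yaw 2.736 z [ 0.002 -0.002 -1.   ] F [ 0.   0.3 -0.4] w 0.158
  delta tool cm [ 0.08 -0.04  0.17] rows 1 each [ 0.08 -0.04  0.17]
  turn [-0.001  0.002 -0.002] rows 1 each [-0.001  0.002 -0.002]
```

Emit:
play_rows --targets "0 0 0.15 0 0 0 -1;0 0 0 0 0 0 0;0 0 0 0 0 0 0;0 0 0 0 0 0 0;0 0 0 0 0 0 0;0 0 0 0 0 0 0;0 0 0 0 0 0 0"

```text
time: 17.9
position: [0.5209, -0.3689, 0.2508]
tool_rot: [0.633, 3.072, -0.003]
ft_force: [0.5, 0.1, 0.3]
grip_width: 0.502
```

Run:
```python
from h import *
plan([.5198,-.3687,.085],2.738)
```

```text
t 17.9 gp [ 0.5217 -0.3694  0.0868] yaw 2.735 z [ 0.005 -0.003 -1.   ] F [0.5 0.1 0.3] w 0.502
  delta tool cm [ 0.2  -0.01  0.18] rows 1 each [ 0.2  -0.01  0.18]
  turn [-0.001  0.005 -0.003] rows 1 each [-0.001  0.005 -0.003]
```

Emit:
play_rows --targets "0 0 -2 0 0 0 0;0 0 -4 0 0 0 0;0 0 -5 0 0 0 0;0 0 -5 0 0 0 0;0 0 0 0 0 0 0"

```text
time: 18.52
position: [0.5197, -0.3688, 0.4217]
tool_rot: [0.633, 3.068, -0.006]
ft_force: [-0.3, -0.5, -0.2]
grip_width: 0.498
```

Run:
```python
from h import *
plan([.5,-.0,.24],2.738)
s=grab('scene'); cv2.imwrite('pics/s11.png',cv2.resize(s['pixels'][170:260,220:320],None,fx=6,fy=6,interpolation=cv2.INTER_CUBIC))
```

```text
t 18.52 gp [ 0.521  -0.3697  0.2577] yaw 2.735 z [ 0.008 -0.006 -1.   ] F [-0.3 -0.5 -0.2] w 0.498
  delta tool cm [16.58 33.12  1.54] rows 6 each [2.76 5.52 0.26]
  turn [-0.002  0.01  -0.003] rows 1 each [-0.002  0.01  -0.003]
```

View pics/s11.png

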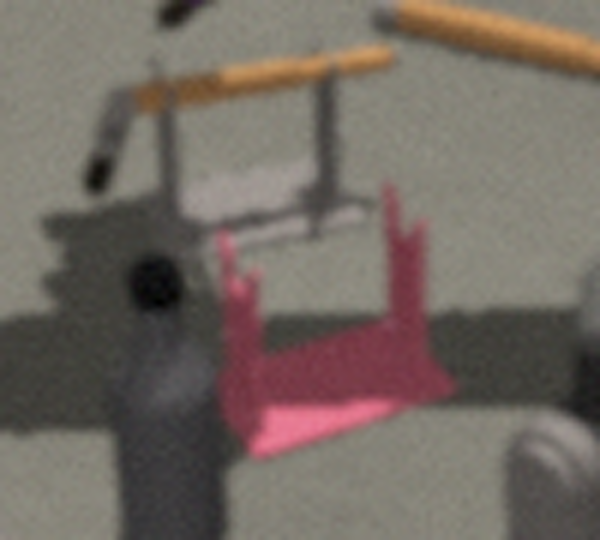

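Emit:
play_rows --targets "2.3 5.5 0 0 0 0 0;2.3 5.5 0 0 0 0 0;2.3 5.5 0 0 0 0 0;2.3 5.5 0 0 0 0 0;2.3 5.5 0 0 0 0 0;2.3 5.5 0 0 0 0 0;2.3 5.5 0 0 0 0 0;2.3 5.5 0 0 0 0 0;2.3 5.5 0 0 0 0 0;2.3 5.5 0 0 0 0 0;2.3 5.5 0 0 0 0 0;0 0 0 0 0 0.18 0;0 0 0 0 0 0.18 0;0 0 0 0 0 0.18 0;0 0 0 0 0 0.18 0;0 0 0 0 0 0 0"

```text
time: 20.58
position: [0.5203, 0.3082, 0.3996]
tool_rot: [-1.7, -2.628, 0.036]
ft_force: [0.2, 0.1, 0.5]
grip_width: 0.501
```

Run:
```python
from h import *
plan([.55,.29,.25],1.94)
grab('wrist','w12')
```

```text
t 20.57 gp [0.5167 0.306  0.2357] yaw 1.993 z [-0.022 -0.013 -1.   ] F [0.2 0.1 0.5] w 0.501
  delta tool cm [-2.83  2.34 -1.48] rows 1 each [-2.83  2.34 -1.48]
  turn [-0.025  0.004  0.053] rows 1 each [-0.025  0.004  0.053]
```

View pics/w12.png

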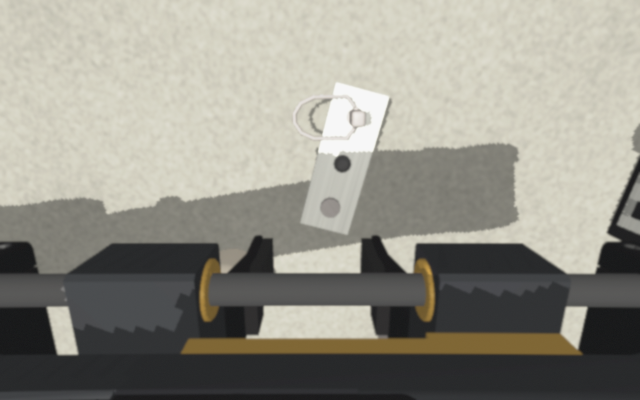

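Run:
```python
from h import *
d=grab('wrist'); cv2.imwrite('pics/w12c.png',cv2.resize(d['pixels'][70:240,270:410],None,fx=5,fy=5,interpolation=cv2.INTER_CUBIC)[:, :700][:600])
C=cloud(d); q=C[80:160,280:400].reshape(-1,3); print([ (z,((q[:,2]>z)&(q[:,2]<z+.005)).sum()) for z in np.arange(.035,.1,.005)])
k=q[:,2]>.066; print(q[k].mean(0).round(4),q[k].max(0).round(4),q[k].min(0).round(4))
```

```text
[(np.float64(0.035), np.int64(433)), (np.float64(0.04), np.int64(2786)), (np.float64(0.045), np.int64(178)), (np.float64(0.049999999999999996), np.int64(507)), (np.float64(0.05499999999999999), np.int64(2)), (np.float64(0.05999999999999999), np.int64(3)), (np.float64(0.06499999999999999), np.int64(17)), (np.float64(0.06999999999999998), np.int64(4)), (np.float64(0.07499999999999998), np.int64(93)), (np.float64(0.07999999999999999), np.int64(144)), (np.float64(0.08499999999999998), np.int64(0)), (np.float64(0.08999999999999997), np.int64(0)), (np.float64(0.09499999999999997), np.int64(0))]
[0.5157 0.3723 0.1135] [0.5266 0.3795 0.3801] [0.4897 0.3648 0.0663]
```

View pics/w12c.png

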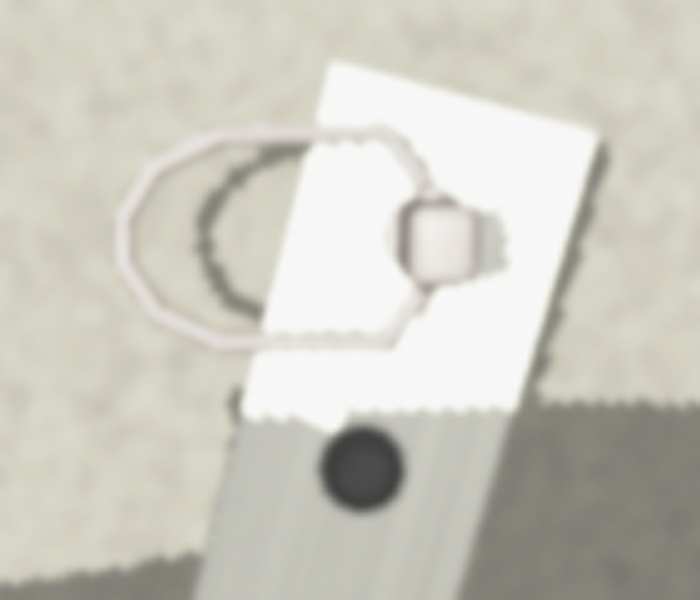

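Run:
```python
from h import *
d=grab('wrist'); f=lambda u,v,z:w(d,270+u/5,70+v/5,z)
g=f(444,242,.0805); C=cloud(d); q=C[80:160,280:400].reshape(-1,3); k=(q[:,2]>.074)&(q[:,2]<.09); print('grip',g.round(4),'cloud',q[k].mean(0).round(4),(q[k].max(0)+q[k].min(0))[:2]/2)
k=(q[:,2]>.049)&(q[:,2]<.06); print('bow z',np.median(q[k,2]))
a=f(230,135,.048);b=f(350,135,.048);a2=f(230,342,.048);b2=f(380,342,.048)
for x,y in((a,b),(a2,b2)): e=y-x; print('yaw',np.arctan2(e[1],e[0]))
e=f(122,238,.048); m=g-e; print('yaw end->grip',np.arctan2(m[1],m[0]),np.linalg.norm(m[:2]),'legs w',np.linalg.norm(a-a2))
plan([g[0],g[1],.14],.42+np.pi/2)
```

```text
grip [0.52   0.3728 0.0805] cloud [0.5193 0.372  0.0801] [0.51956328 0.37205658]
bow z 0.050822662843400555
yaw 0.42294200965082
yaw 0.42582902913288034
yaw end->grip 0.4369961712220521 0.056238336269012354 legs w 0.037028973708133614
t 20.73 gp [0.517  0.306  0.2362] yaw 1.994 z [-0.021 -0.013 -1.   ] F [ 1.  -0.4 -0.2] w 0.504
  delta tool cm [6.   3.25 9.53] rows 2 each [3.   1.63 4.76]
  turn [-0.025  0.003  0.003] rows 1 each [-0.025  0.003  0.003]
```

Emit:
play_rows --targets "3 1.6 4 -0.025 0.003 0 0;3 1.6 4 0 0 0 0;0 0 0 0 0 0 0"

```text
time: 21.1
position: [0.5252, 0.3762, 0.3188]
tool_rot: [1.699, 2.64, 0.005]
ft_force: [0.3, -0.2, 0.2]
grip_width: 0.5
```

Run:
```python
from h import *
plan([.5197,.3724,.11],1.995)
```

```text
t 21.1 gp [0.5257 0.3765 0.1548] yaw 1.998 z [ 0.003  0.002 -1.   ] F [ 0.3 -0.2  0.2] w 0.5
  delta tool cm [-0.12 -0.73  4.47] rows 1 each [-0.12 -0.73  4.47]
  turn [ 0.004 -0.     0.003] rows 1 each [ 0.004 -0.     0.003]
```

Emit:
play_rows --targets "-0.1 -0.7 1.5 0.004 0 0.003 0;0 0 2 0 0 0 0;0 0 0 0 0 0 0"

```text
time: 21.48
position: [0.5202, 0.3695, 0.2834]
tool_rot: [1.705, 2.637, 0.001]
ft_force: [0.4, -1.1, 0.2]
grip_width: 0.503
```

Run:
```python
from h import *
plan([.5197,.3724,.07],1.995)
d=grab('wrist','w13'); p,r=pose(); print(proj(d,np.array([.5197,.3724,.08])))
```

```text
t 21.48 gp [0.5205 0.3695 0.1194] yaw 1.994 z [ 0.002 -0.    -1.   ] F [ 0.4 -1.1  0.2] w 0.503
  delta tool cm [0.31 0.04 4.94] rows 1 each [0.31 0.04 4.94]
  turn [ 0.001  0.001 -0.001] rows 1 each [ 0.001  0.001 -0.001]
(np.float64(318.4176558511197), np.float64(232.14441915526947))
```

View pics/w13.png

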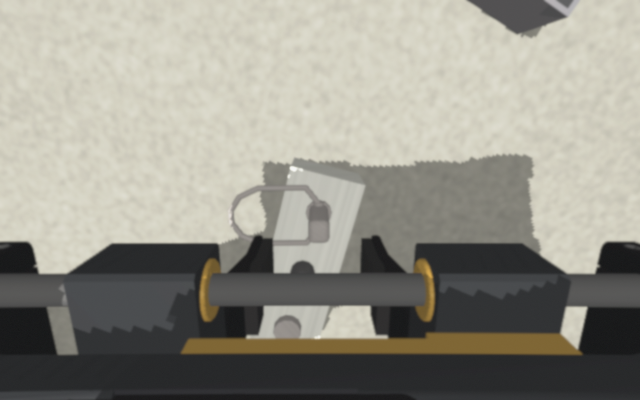

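Emit:
play_rows --targets "0.3 0.1 1 0 0 0 0;0 0 2 0 0 0 0;0 0 0 0 0 0 0"

```text
time: 21.9
position: [0.5211, 0.3729, 0.254]
tool_rot: [1.705, 2.634, 0.007]
ft_force: [0.3, -1.3, -1.4]
grip_width: 0.498
```

Run:
```python
from h import *
plan([.5197,.3724,.07],1.995)
```

```text
t 21.9 gp [0.522  0.3732 0.09  ] yaw 1.993 z [ 0.005  0.002 -1.   ] F [ 0.3 -1.3 -1.4] w 0.498
  delta tool cm [ 0.02 -0.25  2.  ] rows 1 each [ 0.02 -0.25  2.  ]
  turn [ 0.006  0.    -0.002] rows 1 each [ 0.006  0.    -0.002]
```

Emit:
play_rows --targets "0 -0.2 1.2 0.006 0 0 0;0 -0.1 0.8 0 0 0 0;0 0 0 0 0 0 0"

```text
time: 22.28
position: [0.5182, 0.3717, 0.2324]
tool_rot: [-1.707, -2.637, 0.002]
ft_force: [-0.1, 0.4, 0.7]
grip_width: 0.5
```

Run:
```python
from h import *
plan([.5197,.3724,.07],1.995)
```

```text
t 22.27 gp [0.5181 0.3716 0.0684] yaw 1.993 z [-0.001 -0.001 -1.   ] F [-0.1  0.4  0.7] w 0.5
  delta tool cm [ 0.01  0.18 -0.16] rows 1 each [ 0.01  0.18 -0.16]
  turn [-0.001  0.    -0.002] rows 1 each [-0.001  0.    -0.002]
```

Emit:
play_rows --targets "0 0.15 -0.1 0 0 0 -1;0 0 0 0 0 0 -1;0 0 0 0 0 0 -1;0 0 0 0 0 0 -1;0 0 0 0 0 0 -1;0 0 0 0 0 0 -1;0 0 0 0 0 0 -1;0 0 0 0 0 0 -1;0 0 0 0 0 0 -1;0 0 0 0 0 0 -1" --newtons 35

```text
time: 23.52
position: [0.5202, 0.3727, 0.2347]
tool_rot: [1.707, 2.637, 0.002]
ft_force: [0.6, 0.3, -0.3]
grip_width: 0.138
```

Run:
```python
from h import *
plan([.5197,.3724,.07],1.995)
print(ctrl.get_state()['torque'])
d=grab('wrist','w14')
```

```text
t 23.52 gp [0.5204 0.3728 0.0707] yaw 1.993 z [ 0.001  0.001 -1.   ] F [ 0.6  0.3 -0.3] w 0.138
  delta tool cm [-0.01 -0.08  0.07] rows 1 each [-0.01 -0.08  0.07]
  turn [ 0.001 -0.    -0.002] rows 1 each [ 0.001 -0.    -0.002]
[-0.02677375  0.01579322 -0.02541736]
```

View pics/w14.png

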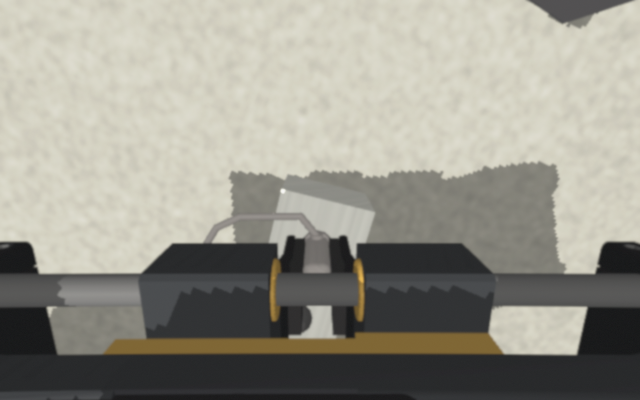

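Emit:
play_rows --targets "0 0 -1.5 0 0 0 -1;0 0 -2 0 0 0 -1;0 0 -3 0 0 0 -1;0 0 -4 0 0 0 -1;0 0 -4 0 0 0 -1;0 0 0 0 0 0 -1"

```text
time: 24.32
position: [0.5197, 0.3724, 0.3922]
tool_rot: [1.706, 2.636, 0.01]
ft_force: [1.1, 1.5, -1.1]
grip_width: 0.135
```

Run:
```python
from h import *
plan([.5520,-.0205,.215],.165+np.pi/2)
grab('wrist','w15')
s=grab('scene'); cv2.imwrite('pics/s15.png',cv2.resize(s['pixels'][180:330,400:560],None,fx=4,fy=4,interpolation=cv2.INTER_CUBIC))
```

```text
t 24.32 gp [0.5206 0.373  0.2282] yaw 1.993 z [ 0.005  0.004 -1.   ] F [ 1.1  1.5 -1.1] w 0.135
  delta tool cm [-37.19 -13.26   1.18] rows 7 each [-5.31 -1.89  0.17]
  turn [ 0.006 -0.002  0.257] rows 2 each [ 0.003 -0.001  0.128]
```

View pics/s15.png

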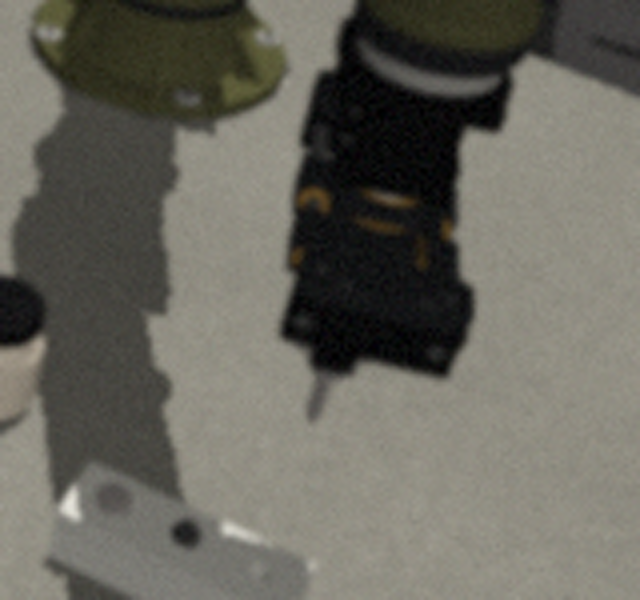

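Emit:
play_rows --targets "0 0 -2 0.003 -0.001 0.128 -1;0 0 -2 0.003 -0.001 0.128 -1;-5.6 -0.4 -0.3 0 0 0 -1;-5.6 -0.4 -0.3 0 0 0 -1;-5.6 -0.4 -0.3 0 0 0 -1;-5.6 -0.4 -0.3 0 0 0 -1;-5.6 -0.4 -0.3 0 0 0 -1;-5.6 -0.4 -0.3 0 0 0 -1;-5.6 -0.4 -0.3 0 0 0 -1;-5.6 -0.4 -0.3 0 0 0 -1;0 0 0 0 0 0 -1;0 0 0 0 0 0 -1"

```text
time: 25.92
position: [0.5547, -0.0891, 0.4388]
tool_rot: [-2.023, -2.376, 0.057]
ft_force: [-0.5, 0.7, -1.3]
grip_width: 0.134
```

Run:
```python
from h import *
plan([.562,-.08,.27],.165+np.pi/2)
d=grab('wrist','w16'); print(proj(d,np.array([.552,-.0205,.115])))
```

```text
t 25.93 gp [ 0.5483 -0.0914  0.275 ] yaw 1.731 z [-0.039 -0.014 -0.999] F [-0.5  0.7 -1.3] w 0.134
  delta tool cm [0.91 1.56 0.43] rows 1 each [0.91 1.56 0.43]
  turn [-0.041  0.008 -0.005] rows 1 each [-0.041  0.008 -0.005]
(np.float64(342.8796094115879), np.float64(104.90836654931847))
```

View pics/w16.png

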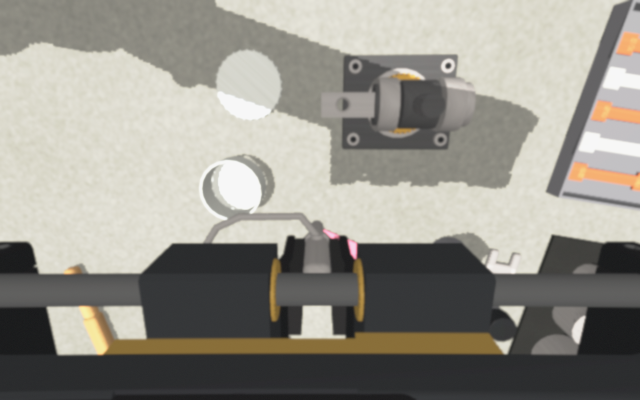

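Level the tool and re-measure.

Emit:
play_rows --targets "0.9 0 0.3 -0.041 0.008 -0.005 -1;0 0.5 0 0 0 0 -1;0 0 0 0 0 0 -1;0 0 0 0 0 0 -1"

```text
time: 26.48
position: [0.5585, -0.0752, 0.4343]
tool_rot: [-2.021, -2.403, 0.004]
ft_force: [-0.4, -0.4, -1.8]
grip_width: 0.132
```

Run:
```python
from h import *
plan([.562,-.08,.27],.165+np.pi/2)
d=grab('wrist'); print(proj(d,np.array([.552,-.0205,.115])))
cv2.imwrite('pics/w17c.png',cv2.resize(d['pixels'][80:160,280:380],None,fx=8,fy=8,interpolation=cv2.INTER_CUBIC)[:600])
```

```text
t 26.48 gp [ 0.5579 -0.0753  0.2703] yaw 1.743 z [-0.003 -0.001 -1.   ] F [-0.4 -0.4 -1.8] w 0.132
  delta tool cm [-0.53  0.32  0.03] rows 1 each [-0.53  0.32  0.03]
  turn [-0.003 -0.     0.007] rows 1 each [-0.003 -0.     0.007]
(np.float64(321.801066901771), np.float64(124.49956406617417))
```

View pics/w17c.png

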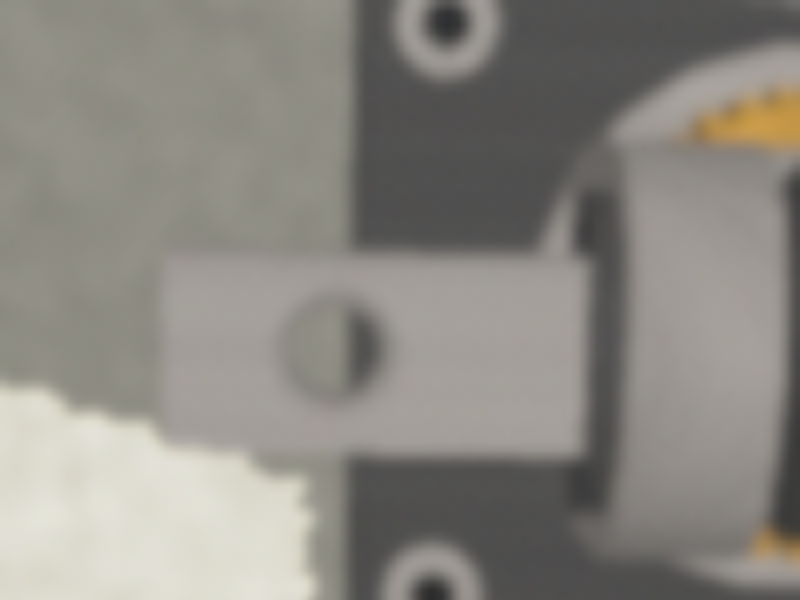

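Run:
```python
from h import *
d=grab('wrist'); f=lambda u,v,z:w(d,280+u/8,80+v/8,z)
h=f(334,348,.115); print('hole',h.round(4)); e=f(165,350,.115); print('end dist',np.linalg.norm(h-e)); print('width',np.linalg.norm(f(450,257,.115)-f(450,457,.115)))
g=h+[.0007,.0004,.0]; print('gp target',g.round(4)); plan([g[0],g[1],.205],.172+np.pi/2)
C=cloud(d); print('shaft z',np.median(C[115:130,335:350,2]))
```

```text
hole [ 0.5519 -0.0197  0.115 ]
end dist 0.017620805490837537
width 0.020387592664529174
gp target [ 0.5526 -0.0193  0.115 ]
t 26.57 gp [ 0.558  -0.0755  0.2704] yaw 1.742 z [-0.003 -0.    -1.   ] F [-0.7  0.2 -1.3] w 0.136
  delta tool cm [5.63 0.45 6.54] rows 2 each [2.82 0.22 3.27]
  turn [-0.003 -0.    -0.   ] rows 1 each [-0.003 -0.    -0.   ]
shaft z 0.11581356769382169
```

Emit:
play_rows --targets "5.6 0.4 0 -0.003 0 0 -1;0 0 3 0 0 0 -1;0 0 2.5 0 0 0 -1;0 0 0 0 0 0 -1"

```text
time: 27.08
position: [0.5532, -0.0188, 0.3792]
tool_rot: [2.024, 2.4, 0.002]
ft_force: [-0.1, 0.6, -0.6]
grip_width: 0.133
```

Run:
```python
from h import *
plan([.5525,-.0195,.19],.172+np.pi/2)
s=grab('scene'); cv2.imwrite('pics/s18.png',cv2.resize(s['pixels'][190:260,295:375],None,fx=8,fy=8,interpolation=cv2.INTER_CUBIC))
s=grab('top'); cv2.imwrite('pics/t18.png',cv2.resize(s['pixels'][160:220,250:320],None,fx=8,fy=8,interpolation=cv2.INTER_CUBIC))
```

```text
t 27.07 gp [ 0.5536 -0.0189  0.2152] yaw 1.741 z [ 0.002 -0.    -1.   ] F [-0.1  0.6 -0.6] w 0.133
  delta tool cm [-0.04 -0.13  2.52] rows 1 each [-0.04 -0.13  2.52]
  turn [ 0.002  0.001 -0.002] rows 1 each [ 0.002  0.001 -0.002]
```

View pics/s18.png

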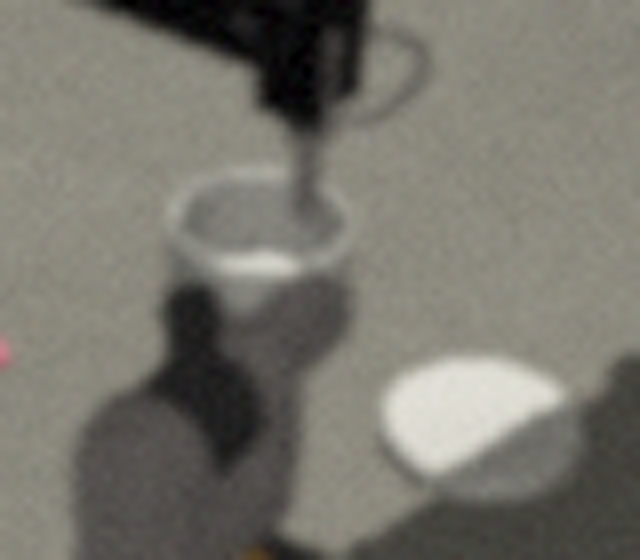

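View pics/t18.png

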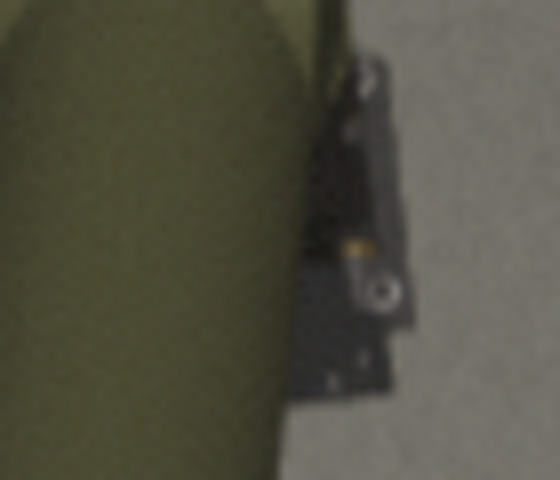

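Emit:
play_rows --targets "0 -0.1 1.5 0.002 0.001 0 -1;0 0 0.7 0 0 0 -1;0 0 0 0 0 0 -1"

```text
time: 27.55
position: [0.5538, -0.0205, 0.3603]
tool_rot: [2.024, 2.395, 0.008]
ft_force: [0.3, -0.2, -0.6]
grip_width: 0.134
```

Run:
```python
from h import *
plan([.5525,-.0195,.180],.172+np.pi/2)
s=grab('scene'); p,r=pose(); g=p+r.apply([0,0,.164]); print('pin tip px',proj(s,g-[.0007,.0004,.0647]),'hole px',proj(s,np.array([.5518,-.0199,.115])))
cv2.imwrite('pics/s19.png',cv2.resize(s['pixels'][200:250,305:365],None,fx=12,fy=12,interpolation=cv2.INTER_CUBIC))
```

```text
t 27.55 gp [ 0.555  -0.0205  0.1963] yaw 1.738 z [ 0.008  0.    -1.   ] F [ 0.3 -0.2 -0.6] w 0.134
  delta tool cm [ 0.14 -0.25  1.62] rows 1 each [ 0.14 -0.25  1.62]
  turn [ 0.008  0.001 -0.004] rows 1 each [ 0.008  0.001 -0.004]
pin tip px (np.float64(330.76980165522605), np.float64(223.0527992945149)) hole px (np.float64(331.41028596876845), np.float64(227.85661601650452))
```

View pics/s19.png

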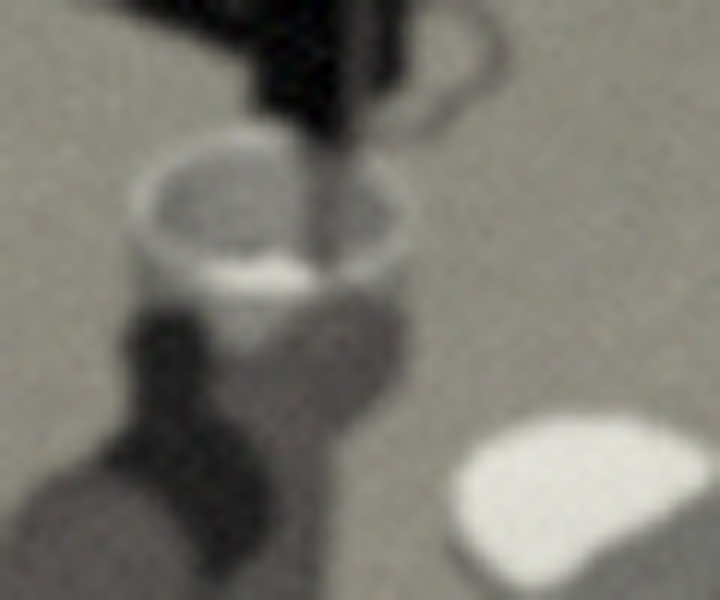

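Emit:
play_rows --targets "0.1 -0.25 0.5 0.008 0.001 -0.004 -1;0 0 0.4 0 0 0 -1;0 0 0 0 0 0 -1;0 0 0 0 0 0 -1"

```text
time: 28.1
position: [0.5512, -0.0199, 0.3514]
tool_rot: [2.022, 2.404, 0.0]
ft_force: [0.5, 0.3, 0.2]
grip_width: 0.133
```

Run:
```python
from h import *
plan([.5525,-.0195,.177],.172+np.pi/2)
```

```text
t 28.1 gp [ 0.5513 -0.0199  0.1874] yaw 1.743 z [ 0. -0. -1.] F [0.5 0.3 0.2] w 0.133
  delta tool cm [0.02 0.12 1.04] rows 1 each [0.02 0.12 1.04]
  turn [0. 0. 0.] rows 1 each [0. 0. 0.]
```

Emit:
play_rows --targets "0 0.1 0 0 0 0 -1;0 0 0.3 0 0 0 -1;0 0 0 0 0 0 -1"

```text
time: 28.48
position: [0.5524, -0.0197, 0.3485]
tool_rot: [2.022, 2.404, 0.001]
ft_force: [-0.3, 0.8, -1.1]
grip_width: 0.136
```

Run:
```python
from h import *
plan([.5525,-.0195,.177],.172+np.pi/2)
```

```text
t 28.48 gp [ 0.5526 -0.0197  0.1845] yaw 1.743 z [ 0.001 -0.    -1.   ] F [-0.3  0.8 -1.1] w 0.136
  delta tool cm [ 0.02 -0.    0.75] rows 1 each [ 0.02 -0.    0.75]
  turn [0.001 0.    0.   ] rows 1 each [0.001 0.    0.   ]
```

Excellent. Small descents now.

Emit:
play_rows --targets "0 0 0.3 0 0 0 -1;0 0 0.3 0 0 0 -1;0 0 0.3 0 0 0 -1;0 0 0 0 0 0 -1"

```text
time: 28.98
position: [0.5523, -0.0197, 0.3386]
tool_rot: [2.022, 2.404, 0.0]
ft_force: [0.4, 0.1, -0.7]
grip_width: 0.134
```

Run:
```python
from h import *
plan([.5525,-.0195,.1455],.172+np.pi/2)
```

```text
t 28.98 gp [ 0.5524 -0.0197  0.1746] yaw 1.743 z [ 0.001 -0.    -1.   ] F [ 0.4  0.1 -0.7] w 0.134
  delta tool cm [0.02 0.01 2.91] rows 1 each [0.02 0.01 2.91]
  turn [0.001 0.    0.   ] rows 1 each [0.001 0.    0.   ]
```

Emit:
play_rows --targets "0 0 0.4 0 0 0 -1;0 0 0.4 0 0 0 -1;0 0 0.4 0 0 0 -1;0 0 0.4 0 0 0 -1;0 0 0 0 0 0 -1"

```text
time: 29.6
position: [0.5523, -0.0197, 0.3213]
tool_rot: [2.022, 2.404, 0.0]
ft_force: [-0.2, -0.9, -0.9]
grip_width: 0.135
```

Run:
```python
from h import *
plan([.5525,-.0195,.1455],.172+np.pi/2)
s=grab('scene'); cv2.imwrite('pics/s20.png',cv2.resize(s['pixels'][200:250,305:365],None,fx=12,fy=12,interpolation=cv2.INTER_CUBIC))
```

```text
t 29.6 gp [ 0.5523 -0.0197  0.1573] yaw 1.743 z [ 0. -0. -1.] F [-0.2 -0.9 -0.9] w 0.135
  delta tool cm [0.02 0.02 1.18] rows 1 each [0.02 0.02 1.18]
  turn [0. 0. 0.] rows 1 each [0. 0. 0.]
```

View pics/s20.png

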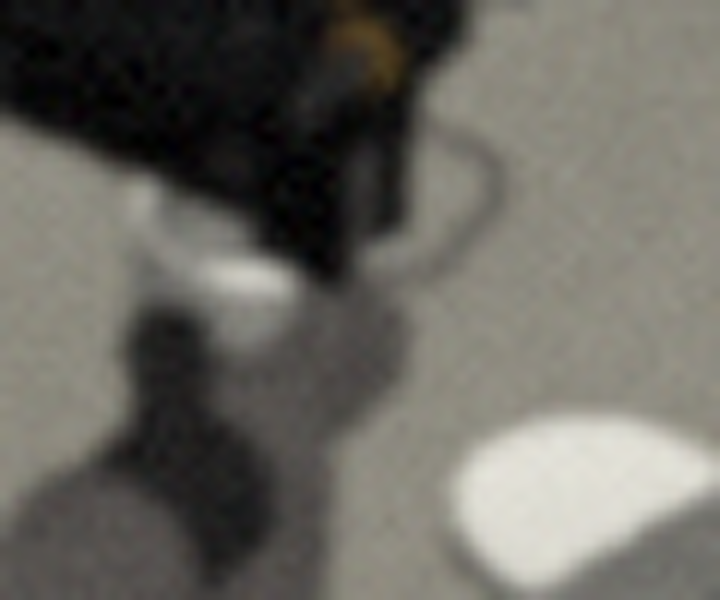

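Emit:
play_rows --targets "0 0 0.4 0 0 0 -1;0 0 0.4 0 0 0 -1;0 0 0.2 0 0 0 -1;0 0 0 0 0 0 -1"

```text
time: 30.15
position: [0.5525, -0.0197, 0.311]
tool_rot: [2.022, 2.404, 0.001]
ft_force: [0.5, -0.3, -0.0]
grip_width: 0.132
```

Run:
```python
from h import *
plan([.5525,-.0195,.1455],.172+np.pi/2)
```

```text
t 30.15 gp [ 0.5526 -0.0197  0.147 ] yaw 1.743 z [ 0.001 -0.    -1.   ] F [ 0.5 -0.3 -0. ] w 0.132
  delta tool cm [ 0.02 -0.01  0.15] rows 1 each [ 0.02 -0.01  0.15]
  turn [0.001 0.    0.   ] rows 1 each [0.001 0.    0.   ]
```

Emit:
play_rows --targets "0 0 0.1 0 0 0 -1;0 0 0.1 0 0 0 -1;0 0 0 0 0 0 -1"

```text
time: 30.52
position: [0.5526, -0.0197, 0.3097]
tool_rot: [2.022, 2.403, 0.002]
ft_force: [1.1, 0.6, -0.9]
grip_width: 0.14
```

Run:
```python
from h import *
plan([.5525,-.0195,.1455],.172+np.pi/2)
```

```text
t 30.52 gp [ 0.5529 -0.0197  0.1457] yaw 1.743 z [ 0.002  0.    -1.   ] F [ 1.1  0.6 -0.9] w 0.14
  delta tool cm [ 0.03 -0.04  0.02] rows 1 each [ 0.03 -0.04  0.02]
  turn [0.002 0.    0.   ] rows 1 each [0.002 0.    0.   ]
```

Emit:
play_rows --targets "0 0 0.1 0 0 0 -1;0 0 0.1 0 0 0 -1;0 0 0 0 0 0 -1"

```text
time: 30.9
position: [0.5526, -0.0198, 0.3097]
tool_rot: [2.022, 2.403, 0.003]
ft_force: [0.0, 0.0, -1.5]
grip_width: 0.133
```

Run:
```python
from h import *
plan([.5525,-.0195,.1455],.172+np.pi/2)
```

```text
t 30.9 gp [ 0.553  -0.0197  0.1457] yaw 1.743 z [ 0.002  0.001 -1.   ] F [ 0.   0.  -1.5] w 0.133
  delta tool cm [ 0.03 -0.05  0.02] rows 1 each [ 0.03 -0.05  0.02]
  turn [ 0.002 -0.     0.   ] rows 1 each [ 0.002 -0.     0.   ]
```

Emit:
play_rows --targets "0 0 0.25 0 0 0 -1;0 0 0 0 0 0 -1"

```text
time: 31.15
position: [0.5526, -0.02, 0.3097]
tool_rot: [2.022, 2.403, 0.004]
ft_force: [-0.3, 0.2, -1.9]
grip_width: 0.134
```

Run:
```python
from h import *
plan([.5525,-.0195,.1455],.172+np.pi/2)
grab('wrist','w21')
s=grab('scene'); cv2.imwrite('pics/s21.png',cv2.resize(s['pixels'][200:250,305:365],None,fx=12,fy=12,interpolation=cv2.INTER_CUBIC))
```

```text
t 31.15 gp [ 0.5531 -0.0198  0.1457] yaw 1.743 z [ 0.002  0.001 -1.   ] F [-0.3  0.2 -1.9] w 0.134
  delta tool cm [ 0.04 -0.05  0.02] rows 1 each [ 0.04 -0.05  0.02]
  turn [ 0.003 -0.001 -0.   ] rows 1 each [ 0.003 -0.001 -0.   ]
```

View pics/s21.png

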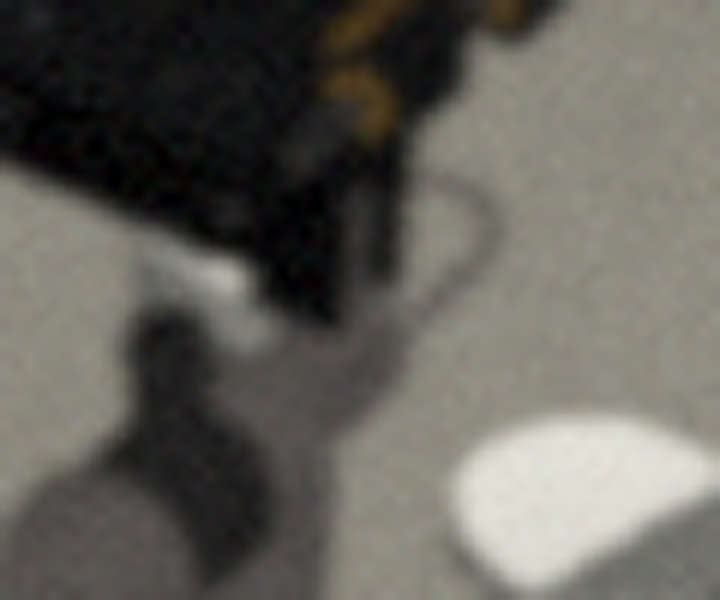

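Emit:
play_rows --targets "0 0 0 0 0 0 -0.5;0 0 0 0 0 0 -0.5;0 0 0 0 0 0 -0.5;0 0 0 0 0 0 -0.5"

```text
time: 31.75
position: [0.553, -0.0198, 0.3085]
tool_rot: [2.021, 2.403, 0.004]
ft_force: [-0.6, -0.4, 0.7]
grip_width: 0.249
```

Run:
```python
from h import *
plan([.5525,-.0195,.1455],.172+np.pi/2)
```

```text
t 31.75 gp [ 0.5535 -0.0197  0.1445] yaw 1.743 z [ 0.003  0.001 -1.   ] F [-0.6 -0.4  0.7] w 0.249
  delta tool cm [ 0.04 -0.09 -0.1 ] rows 1 each [ 0.04 -0.09 -0.1 ]
  turn [ 0.003 -0.     0.   ] rows 1 each [ 0.003 -0.     0.   ]
```

Emit:
play_rows --targets "0 -0.05 -1 0 0 0 -0.5;0 0 -2 0 0 0 -0.5;0 0 -3 0 0 0 -0.5;0 0 -4 0 0 0 -0.5;-5.5 0.5 -2 0 0 0 -0.5;0 0 0 0 0 0 -0.5"

```text
time: 32.5
position: [0.5667, -0.0746, 0.436]
tool_rot: [2.018, 2.402, 0.006]
ft_force: [-0.6, 1.1, -0.1]
grip_width: 0.249
```

Run:
```python
from h import *
plan([.5525,-.0195,.1455],.172+np.pi/2)
d=grab('wrist','w22')
cv2.imwrite('pics/w22c.png',cv2.resize(d['pixels'][80:180,260:380],None,fx=6,fy=6,interpolation=cv2.INTER_CUBIC))
s=grab('scene'); cv2.imwrite('pics/s22.png',cv2.resize(s['pixels'][200:250,305:365],None,fx=12,fy=12,interpolation=cv2.INTER_CUBIC))
C=cloud(d); q=C[80:180,260:380].reshape(-1,3); k=(np.linalg.norm(q[:,:2]-[.552,-.02],axis=1)<.012)&(q[:,2]>.13); print(k.sum(),q[k].mean(0),q[k].max(0))
```

```text
t 32.5 gp [ 0.5677 -0.0746  0.272 ] yaw 1.744 z [ 0.006 -0.    -1.   ] F [-0.6  1.1 -0.1] w 0.249
  delta tool cm [ 5.7  -0.63 12.64] rows 3 each [ 1.9  -0.21  4.21]
  turn [0.006 0.001 0.001] rows 1 each [0.006 0.001 0.001]
313 [ 0.55261547 -0.01972665  0.15436023] [ 0.55897647 -0.01284081  0.15735685]
```

View pics/w22c.png

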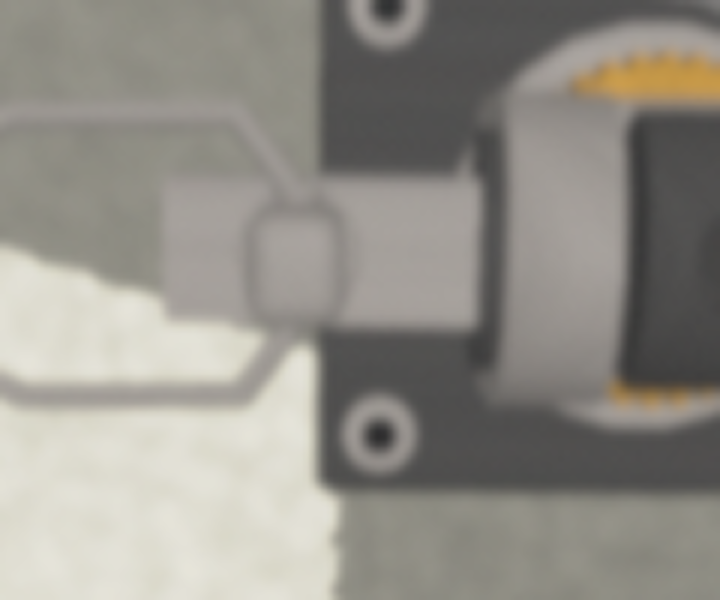

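View pics/s22.png

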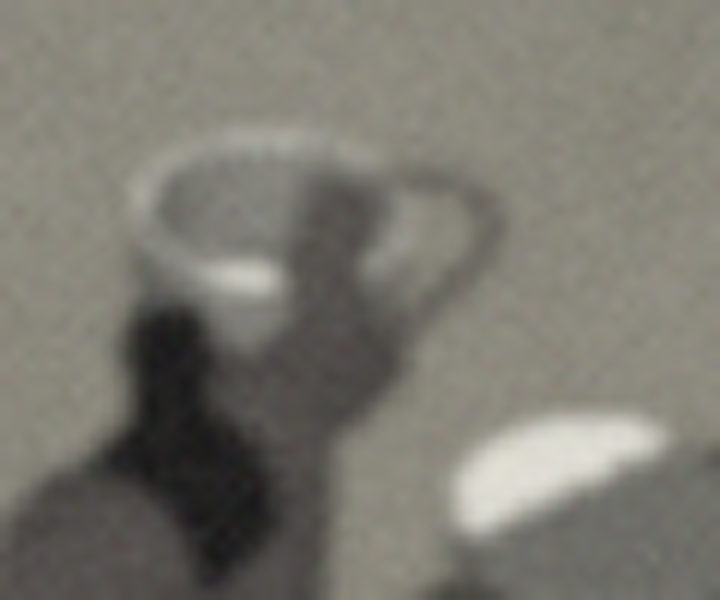

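Run:
```python
from h import *
print(ctrl.get_state()['joint_positions'].round(2)); plan([.5231,-.0248,.2],.172+np.pi)
```

```text
[-0.2   0.14  0.3   1.62 -0.05  1.39  0.29]
t 32.6 gp [ 0.567  -0.0685  0.27  ] yaw 1.751 z [ 0.003  0.004 -1.   ] F [-0.3 -0.4 -0.2] w 0.247
  delta tool cm [ 5.07 -3.56  7.01] rows 2 each [ 2.53 -1.78  3.5 ]
  turn [ 0.006  0.    -1.562] rows 9 each [ 0.001  0.    -0.174]
```

Emit:
play_rows --targets "2.5 -1.8 0 0 0 0 -0.31;2.5 -1.8 0 0 0 0 -0.31;0 0 0 0 0 -0.174 -0.31;0 0 0 0 0 -0.174 -0.31;0 0 0 0 0 -0.174 -0.31;0 0 0 0 0 -0.174 -0.31;0 0 0 0 0 -0.174 -0.31;0 0 0 0 0 -0.174 -0.31;0 0 0 0 0 -0.174 -0.31;0 0 0 0 0 -0.174 -0.31;0 0 0 0 0 -0.174 -0.31;0 0 0 0 0 0 -0.31"

```text
time: 34.1
position: [0.5155, -0.0087, 0.4273]
tool_rot: [0.391, -3.106, -0.015]
ft_force: [-0.6, 0.6, -0.1]
grip_width: 0.348
```

Run:
```python
from h import *
print(ctrl.get_state()['joint_positions'].round(2)); plan([.5231,-.0248,.2],.172+np.pi)
```

```text
[-0.25  0.02  0.22  1.75 -0.01  1.38  1.8 ]
t 34.1 gp [ 0.5134 -0.0075  0.2633] yaw -2.891 z [-0.013  0.008 -1.   ] F [-0.6  0.6 -0.1] w 0.348
  delta tool cm [-0.57 -1.99  6.31] rows 2 each [-0.29 -0.99  3.15]
  turn [ 0.01  -0.011  0.078] rows 1 each [ 0.01  -0.011  0.078]
```

Emit:
play_rows --targets "-0.3 -1 0 0.01 -0.011 0.078 -0.31;-0.3 -1 2 0 0 0 -0.31;0 0 2 0 0 0 -0.31;0 0 0 0 0 0 -0.31"

```text
time: 34.6
position: [0.5249, -0.0242, 0.3855]
tool_rot: [0.252, -3.13, -0.002]
ft_force: [0.8, 0.1, 0.1]
grip_width: 0.348
```

Run:
```python
from h import *
plan([.5231,-.0248,.17],.172+np.pi)
grab('wrist','w23')
```

```text
t 34.6 gp [ 0.5247 -0.024   0.2215] yaw -2.981 z [-0.001  0.001 -1.   ] F [0.8 0.1 0.1] w 0.348
  delta tool cm [ 0.17 -0.06  5.15] rows 1 each [ 0.17 -0.06  5.15]
  turn [ 0.001 -0.001 -0.011] rows 1 each [ 0.001 -0.001 -0.011]
```

View pics/w23.png

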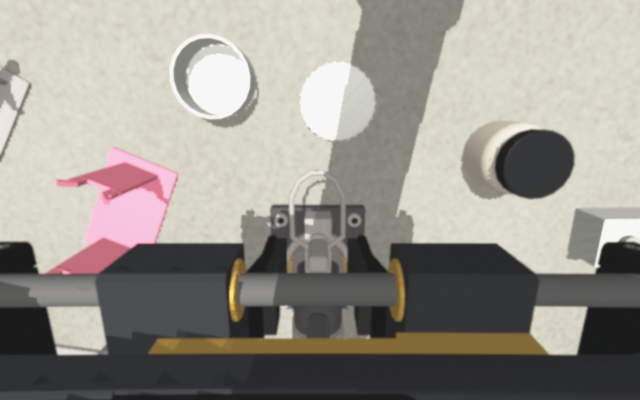

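Emit:
play_rows --targets "0.2 0 2 0 0 -0.01 -0.31;0 0 2 0 0 0 -0.31;0 0 0.5 0 0 0 -0.31;0 0 0 0 0 0 -0.31"

```text
time: 35.15
position: [0.5246, -0.0232, 0.3451]
tool_rot: [-0.264, 3.123, 0.002]
ft_force: [-0.2, -0.7, -0.1]
grip_width: 0.348
```

Run:
```python
from h import *
plan([.5231,-.0248,.15],.172+np.pi)
grab('wrist','w24')
s=grab('scene'); cv2.imwrite('pics/s24.png',cv2.resize(s['pixels'][200:250,305:365],None,fx=12,fy=12,interpolation=cv2.INTER_CUBIC))
```

```text
t 35.15 gp [ 0.5258 -0.0229  0.1811] yaw -2.973 z [ 0.007  0.002 -1.   ] F [-0.2 -0.7 -0.1] w 0.348
  delta tool cm [ 0.32 -0.14  3.1 ] rows 1 each [ 0.32 -0.14  3.1 ]
  turn [ 0.001  0.007 -0.003] rows 1 each [ 0.001  0.007 -0.003]
```

View pics/w24.png

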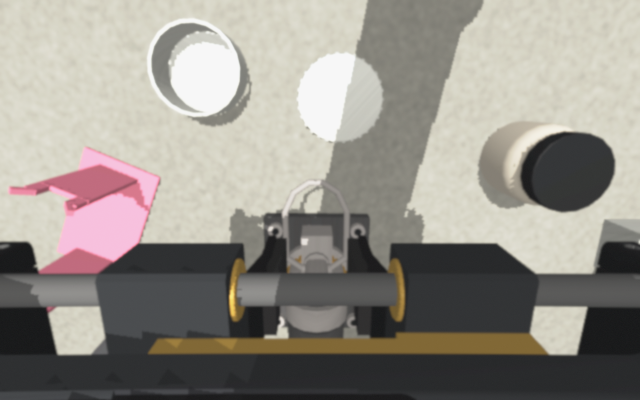

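View pics/s24.png

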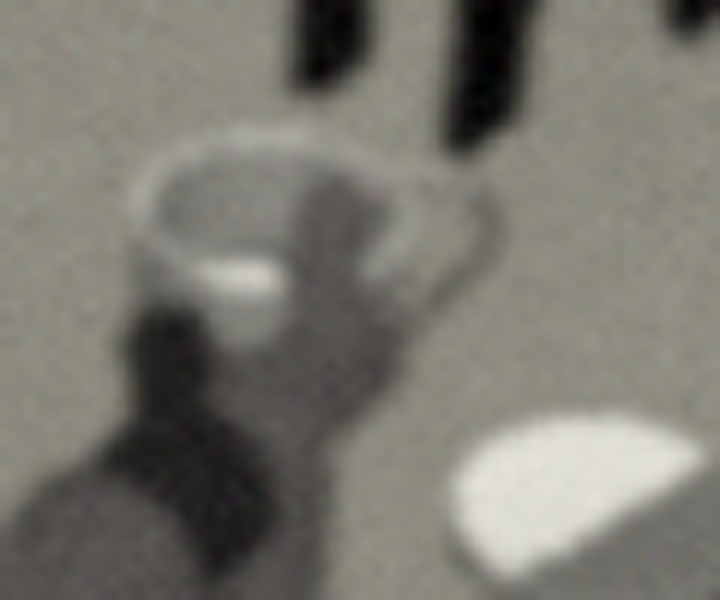

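Emit:
play_rows --targets "0.3 -0.15 0.5 0 0.007 0 -0.31;0 0 1 0 0 0 -0.31;0 0 0.8 0 0 0 -0.31;0 0 0 0 0 0 -0.31"

```text
time: 35.75
position: [0.5221, -0.0255, 0.3217]
tool_rot: [-0.264, 3.128, 0.001]
ft_force: [-0.6, 0.2, -0.1]
grip_width: 0.346
```

Run:
```python
from h import *
plan([.5231,-.0248,.14],.172+np.pi)
```

```text
t 35.75 gp [ 0.5225 -0.0254  0.1577] yaw -2.973 z [ 0.002  0.001 -1.   ] F [-0.6  0.2 -0.1] w 0.346
  delta tool cm [-0.07  0.04  1.77] rows 1 each [-0.07  0.04  1.77]
  turn [ 0.001  0.002 -0.004] rows 1 each [ 0.001  0.002 -0.004]
```

Good. Down onto the bow, in small steps.

Emit:
play_rows --targets "0 0 0.5 0 0 0 -0.31;0 0 0.5 0 0 0 -0.31;0 0 0.5 0 0 0 -0.31;0 0 0.5 0 0 0 -0.31;0 0 0 0 0 0 -0.31"

```text
time: 36.38
position: [0.5223, -0.0254, 0.3004]
tool_rot: [-0.264, 3.128, 0.001]
ft_force: [0.7, 0.3, -0.2]
grip_width: 0.345
```

Run:
```python
from h import *
plan([.5231,-.0248,.113],.172+np.pi)
s=grab('scene'); cv2.imwrite('pics/s25.png',cv2.resize(s['pixels'][200:250,305:365],None,fx=12,fy=12,interpolation=cv2.INTER_CUBIC))
```

```text
t 36.38 gp [ 0.5226 -0.0253  0.1364] yaw -2.973 z [ 0.002  0.001 -1.   ] F [ 0.7  0.3 -0.2] w 0.345
  delta tool cm [-0.05  0.04  2.34] rows 1 each [-0.05  0.04  2.34]
  turn [ 0.     0.002 -0.004] rows 1 each [ 0.     0.002 -0.004]
```

View pics/s25.png

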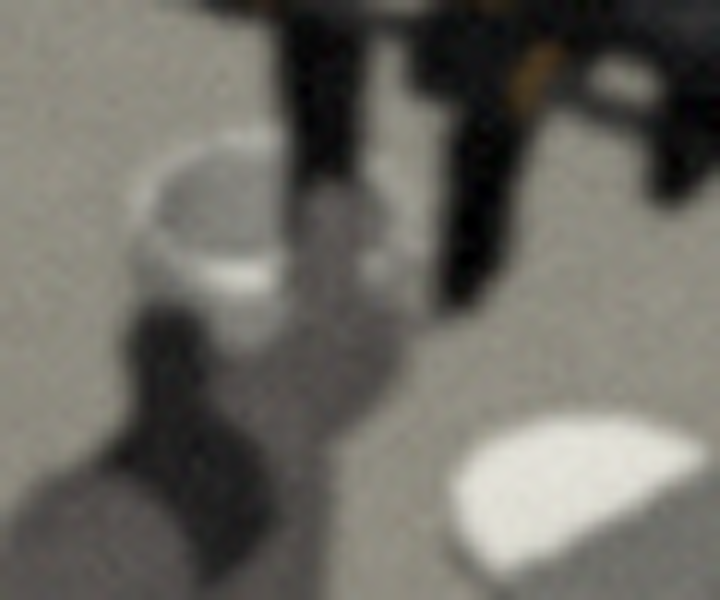

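Emit:
play_rows --targets "0 0 0.5 0 0 0 -0.31;0 0 0.5 0 0 0 -0.31;0 0 0.5 0 0 0 -0.31;0 0 0.4 0 0 0 -0.31;0 0 0 0 0 0 -0.31"

```text
time: 37.05
position: [0.5225, -0.0253, 0.2804]
tool_rot: [-0.264, 3.128, 0.001]
ft_force: [0.2, -0.1, -0.5]
grip_width: 0.344
```

Run:
```python
from h import *
plan([.5231,-.0248,.113],.172+np.pi)
s=grab('scene'); cv2.imwrite('pics/s26.png',cv2.resize(s['pixels'][200:250,305:365],None,fx=12,fy=12,interpolation=cv2.INTER_CUBIC))
grab('wrist','w26')
```

```text
t 37.05 gp [ 0.523  -0.0251  0.1164] yaw -2.973 z [ 0.003  0.001 -1.   ] F [ 0.2 -0.1 -0.5] w 0.344
  delta tool cm [-0.01  0.03  0.34] rows 1 each [-0.01  0.03  0.34]
  turn [ 0.001  0.003 -0.004] rows 1 each [ 0.001  0.003 -0.004]
```

View pics/s26.png

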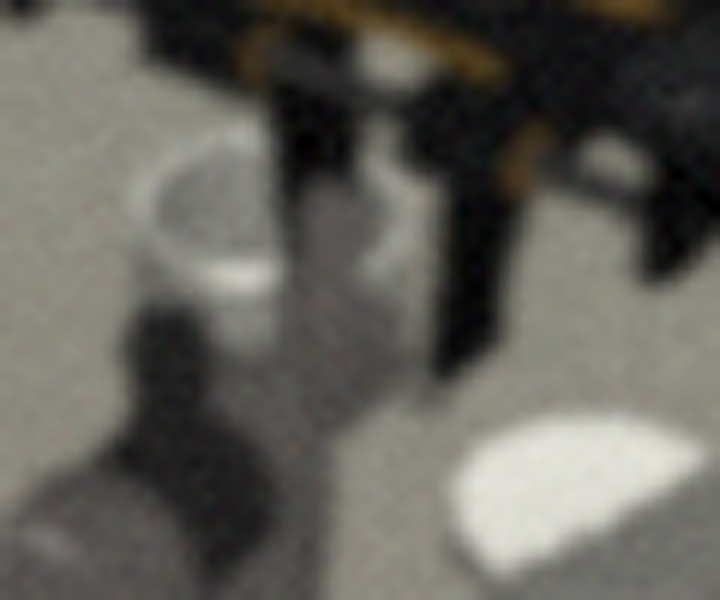

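View pics/w26.png

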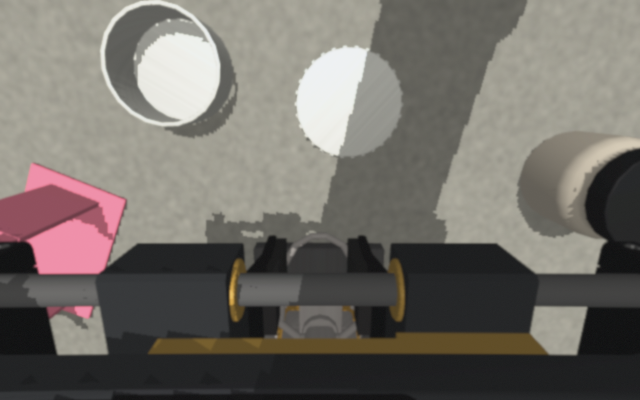

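Emit:
play_rows --targets "0 0 0.25 0 0 0 -0.31;-0.4 0 0 0 0 0 -0.31;-0.4 0 0 0 0 0 -0.31;0 0 0 0 0 0 -0.31"

```text
time: 37.65
position: [0.5313, -0.0238, 0.2785]
tool_rot: [-0.264, 3.127, 0.001]
ft_force: [0.1, 0.6, -0.7]
grip_width: 0.349
```

Run:
```python
from h import *
plan(np.array([.5527,-.0197,.113])-.0155*np.array([.985,.171,0]),.172+np.pi)
```

```text
t 37.65 gp [ 0.5319 -0.0237  0.1145] yaw -2.973 z [ 0.004  0.001 -1.   ] F [ 0.1  0.6 -0.7] w 0.349
  delta tool cm [-0.57  0.04  0.15] rows 1 each [-0.57  0.04  0.15]
  turn [ 0.     0.004 -0.004] rows 1 each [ 0.     0.004 -0.004]
```

Emit:
play_rows --targets "-0.4 0 0.05 0 0 0 -0.31;-0.3 0 0 0 0 0 -0.31;0 0 0 0 0 0 -0.31"

```text
time: 38.02
position: [0.5387, -0.0226, 0.2779]
tool_rot: [-0.264, 3.127, 0.001]
ft_force: [-0.4, -0.4, 0.0]
grip_width: 0.346
```

Run:
```python
from h import *
plan(np.array([.5527,-.0197,.113])-.0155*np.array([.985,.171,0]),.172+np.pi)
s=grab('scene'); cv2.imwrite('pics/s27.png',cv2.resize(s['pixels'][200:250,305:365],None,fx=12,fy=12,interpolation=cv2.INTER_CUBIC))
```

```text
t 38.02 gp [ 0.5393 -0.0225  0.1139] yaw -2.973 z [ 0.004  0.001 -1.   ] F [-0.4 -0.4  0. ] w 0.346
  delta tool cm [0.18 0.04 0.09] rows 1 each [0.18 0.04 0.09]
  turn [ 0.     0.004 -0.004] rows 1 each [ 0.     0.004 -0.004]
```

View pics/s27.png

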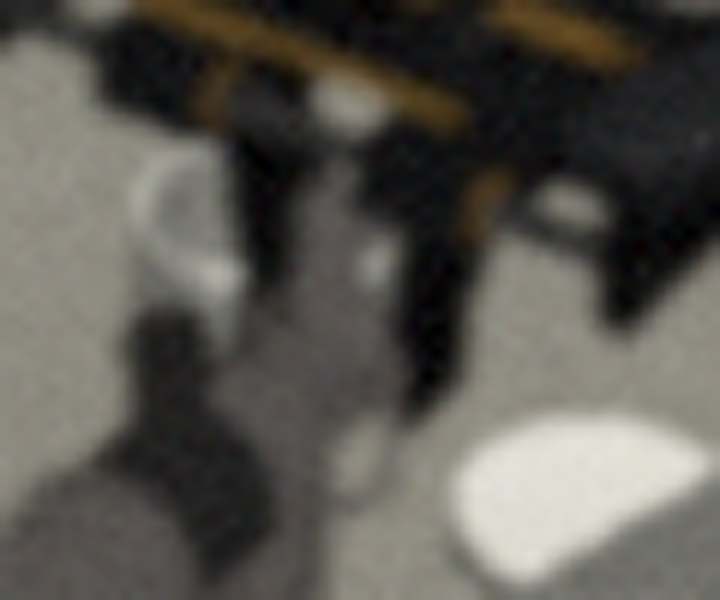

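Emit:
play_rows --targets "0.6 0 -0.1 0 0 0 -0.31;1.5 0 -0.1 0 0 0 -0.31;3 0 0 0 0 0 -0.31;2 0 -3 0 0 0 -0.31;0 0 -5 0 0 0 -0.31;0 0 -5 0 0 0 -0.31;0 0 0 0 0 0 -0.31"

```text
time: 38.95
position: [0.4598, -0.0367, 0.4127]
tool_rot: [-0.261, 3.129, 0.002]
ft_force: [0.3, 1.0, -0.8]
grip_width: 0.345
```

Run:
```python
from h import *
plan([.5,-.02,.25],.172+np.pi)
s=grab('scene','s28'); cv2.imwrite('pics/s28c.png',cv2.resize(s['pixels'][195:255,300:370],None,fx=10,fy=10,interpolation=cv2.INTER_CUBIC))
cv2.imwrite('pics/s28b.png',cv2.resize(s['pixels'][160:270,220:350],None,fx=6,fy=5.4,interpolation=cv2.INTER_CUBIC))
p0=np.array([.5522,-.0197,.123])
for a in(0,.25,.5): print(a,proj(s,p0+.056*np.array([-np.sin(a)*.985,-np.sin(a)*.171,-np.cos(a)])))
```

```text
t 38.95 gp [ 0.46   -0.0364  0.2487] yaw -2.975 z [ 0.001  0.002 -1.   ] F [ 0.3  1.  -0.8] w 0.345
  delta tool cm [-4.22  0.96 -0.13] rows 1 each [-4.22  0.96 -0.13]
  turn [ 0.001  0.001 -0.005] rows 1 each [ 0.001  0.001 -0.005]
0 (np.float64(330.50950355456445), np.float64(241.90183431015146))
0.25 (np.float64(333.27560679586725), np.float64(238.88115634945763))
0.5 (np.float64(335.9017738057332), np.float64(235.10214764291604))
```

View pics/s28c.png

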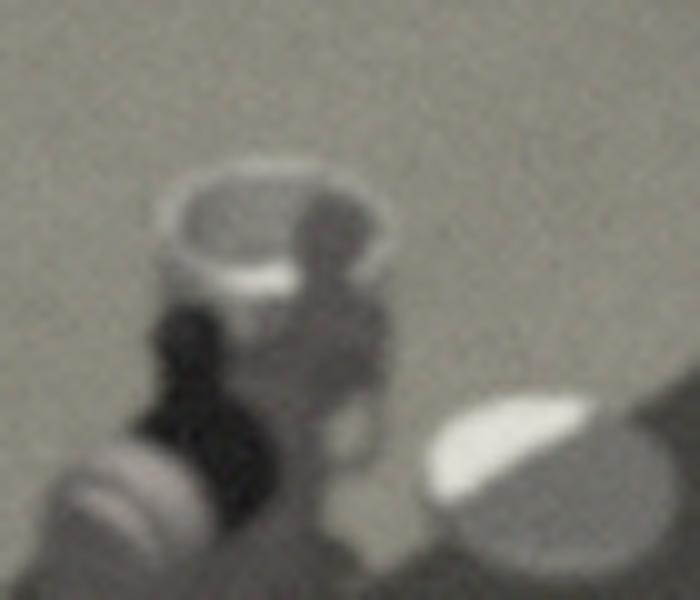

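View pics/s28b.png

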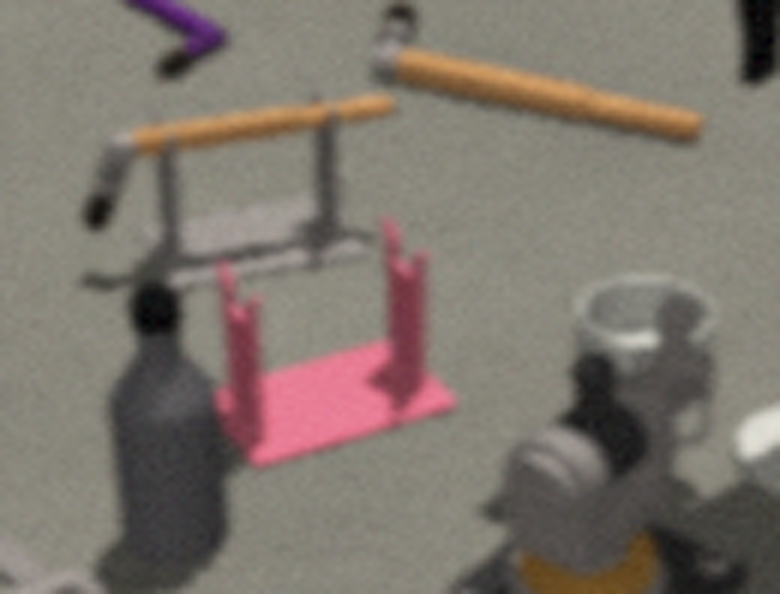

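View pics/s28.png

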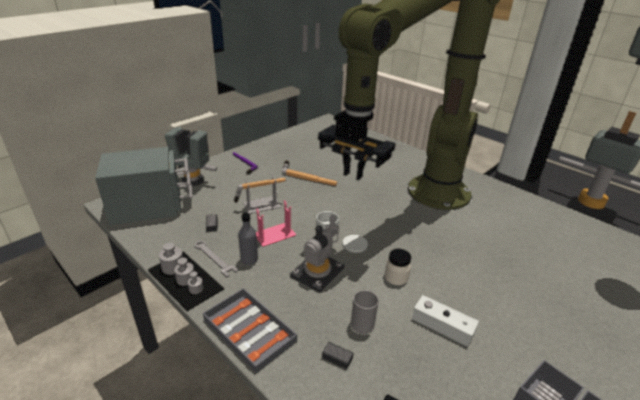

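Run:
```python
from h import *
for n in('scene','top','wrist'):
    d=grab(n,'f_'+n); C=cloud(d); q=C.reshape(-1,3)
    k=(np.linalg.norm(q[:,:2]-[.552,-.02],axis=1)<.014)&(q[:,2]>.135)&(q[:,2]<.2); print(n,k.sum(),q[k].mean(0).round(4) if k.any() else '',np.percentile(q[k,2],90).round(4) if k.any() else '')
    k=(np.linalg.norm(q[:,:2]-[.535,-.023],axis=1)<.035)&(q[:,2]>.05)&(q[:,2]<.09); print('  bow pts',k.sum(), q[k].min(0).round(3) if k.any() else '')
t=cv2.imread('pics/f_top.png'); cv2.imwrite('pics/t29.png',cv2.resize(t[140:250,255:415],None,fx=5,fy=5,interpolation=cv2.INTER_CUBIC))
```

```text
scene 49 [ 0.5561 -0.0178  0.1478] 0.1563
  bow pts 9 [ 0.547 -0.015  0.07 ]
top 0  
  bow pts 0 
wrist 425 [ 0.5488 -0.0207  0.1492] 0.1556
  bow pts 0
```

View pics/t29.png

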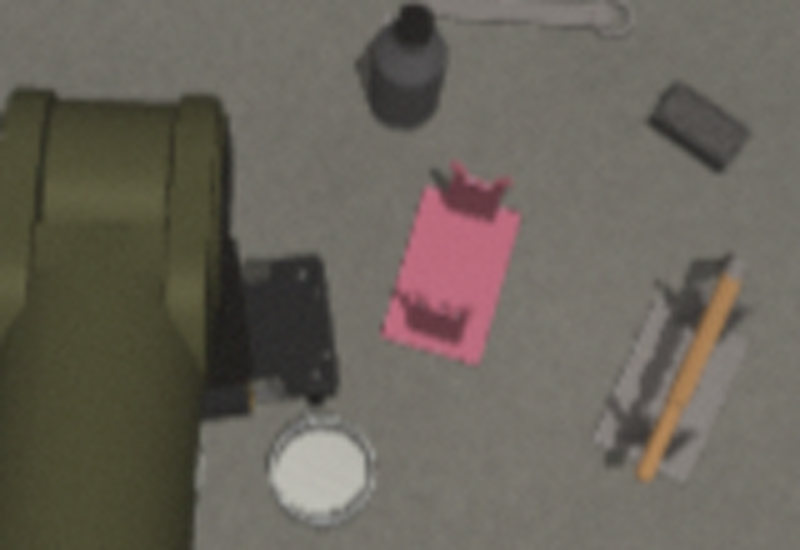

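Run:
```python
from h import *
print(ctrl.get_state()['qd'].round(3)); print(ctrl.close_job())
```

```text
[-0.     0.013 -0.001 -0.     0.001  0.002 -0.002]
the job is handed in; nothing more can be done
None
```

I did every step of the job in order, with no drops or retries, and handed it in at about 39 s of the 70 s allowed. `close_job` gave no verdict.

**What I did**
- **Brush:** I took the small orange brush from the grey rest and dipped it to about 21 mm below the tin's rim. I then dabbed it about 6 mm from the hole's centre and laid it back on its rest.
- **Linchpin:** I pushed the pin into the cross hole until it stopped at the expected home height, with the bow towards the free end. I then swung the bow down with the fingers straddling the shaft.

**What the last checks showed**
- **Pin:** the top of its grip measured 155.5 mm in the wrist camera (155 mm expected). I did not measure tilt; it looked upright.
- **Bow:** in the scene picture it hangs below the shaft, at roughly 0 to 0.15 rad. This is a visual estimate only; depth gave just nine points for it in the scene view and none in the other two.
- **Brush, tin and bystanders:** the brush lies in both notches with its head down. The tin is upright, and it and the bystanders look unmoved. The arm is clear of everything.

**Less certain**
- **Dab:** the contact was too light to feel clearly, because the force reading's noise is about as large. I judged it by pressing about 5 mm past touch, seeing the bristles pushed back, and a force change of about 1.5 N.
- **Pin seating:** the force reading showed no clear push when the pin seated. Home rests on the height and on the arm stopping there.

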